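# Unplug the test gauge from its quick coupling and put it away

### The arm

A 7-joint arm with a two-finger parallel gripper is mounted at the origin on a cart in front of the work surface, level with it; the furniture and walls round the work are solid. World frame = base frame: x ahead of the robot, y to its left, z up, the work surface at z = 0. Lengths are in m, angles in rad, forces in N, time in s.
With the tool pointing down it reaches from about 0.425 to 0.925 m from the base axis. Payload 6.8 kg.
Tool frame: the origin (TCP) lies on the centre line of the jaws, within the pads' length; the fingertips stand 19 mm ahead of it and the grasp point (between the pads) is the TCP (r.tip_extent is the y of the fingertips in the tool frame, in m); y points along the fingers, z is the direction in which the jaws open and shut, and the axes are right-handed (so a half turn about y gives the same grasp; the last joint's range is limited). The gripper opens to 85 mm and grips with 20 to 120 N. Pads are 22 mm wide; open, the fingers measure 114 mm over their backs; the gripper's body (76 mm by 85 mm) begins 54 mm behind the grasp point. The pads swing forward as they close: fully open they stand 13 mm farther back than shut.
Start: joints at [1.16, 0.477, 0.022, 1.555, -0.011, 1.109, -0.083], TCP at [0.201, -0.644, 0.25] pointing down, gripper open.
Joint ranges: [-2.96, 2.96], [-0.34, 2.1], [-1.41, 1.46], [0.24, 2.44], [-1.37, 4.51], [0.17, 1.92], [-2.96, 2.96]. Speed limits (rad/s): [2.39, 2.39, 3.14, 3.14, 3.14, 3.14, 3.14].

### API

Orientations are given as a rotation vector (axis times angle).
In Python, from bench import r gives the robot as it stands. The module is installed in compiled form; this text tells all that it offers.
- The arm moves only by the tool jog_arm, never from a script. Its argument "motion" is a list of rows, each a list of 3 entries, a list of its own where there are three numbers: the opening, from 0 (shut) to 1 (fully open), then the shift along the tool's x, y, z in m, then the turn, a rotation vector about the tool's x, y, z in degrees. A call has 1 to 10 rows; each row shifts and turns the commanded pose from where the row before left it, along the tool's axes as they then stand; what a row does not reach is not made up. A row lasts 1/12 s, in which the tool goes at most 41.7 mm and 7.16 degrees, less where a joint would pass 70% of its speed; a pose out of reach is approached as far as the arm can. A call with a gripper value outside its range is refused whole. The fingers move at their own pace and stop on an object; "force" is the grip in N (left out, the last holds). Time passes only in rows, so rows that do not move let the fingers close. It gives the time, the measured TCP pose, the force and the opening at its end, in the units of the state.
- r.get_obs(): the state, without advancing time (a new reading comes with each control period).
- r.grab_frame(name): name is "side" or "top" or "wrist"; returns a dict with "image" (384x512x3 uint8, red, green, blue), "range_z" (384x512 float32, m along the optical axis (not along the pixel's ray), 0 where there is no reading), "fx", "fy", "cx", "cy" (pixels), "xyz" and "orientation" of the camera in the world. Camera axes: x right, y down, z forward; pixel columns grow to the right and rows downward; lengths in m; the calibration is good to about 2 mm. A picture is of the moment at which its call begins.
- r.hand_in(): hands the job in, once; it reports no verdict.
The state is a dict: "clock": time; "joints": joint angles; "qvel": joint speeds; "tau": joint torques, N m; "tcp_pos": TCP position; "orientation": TCP orientation; "contact_force": force on the tool from outside, world axes, zero at the start; "moment": the same for the moment, N m; "grip_width": finger opening in m.
Only numpy, scipy, OpenCV 4.12 (cv2) and the standard library are available. Lean on these libraries where they do the work, as an engineer would, in place of code of your own. Each camera call takes 0.05 s, during which the arm holds its last target.

### The job

The pressure test is over: unplug the test gauge from the quick coupling by drawing the sprung sleeve back until the nipple pops loose, then pull the nipple straight out without forcing it and make sure that the sleeve has snapped forward again. Lay the gauge gently in its fitted tray, nipple in the slot, and leave it there; do not strain the coupling and leave the things lying around it where they are.

Things in the scene. Friction and masses are not known exactly. Their poses are not given: they have to be found in the camera images.
- air_block: Air block bolted to the bench: grey base plate 170 x 110 mm, aluminium block, closed ball valve and one quick coupling, level. It cannot move. Origin on the bench under the coupling's mouth; x points out of the coupling along its axis (the way the nipple comes out), z up. The axis is 70 mm above the bench; nothing of the block is higher than 97 mm.
- socket: The coupling's fixed steel body. Origin at the centre of its mouth, on the axis; axes as the air block's.
- sleeve: Sprung knurled sleeve round the socket, 28 mm in diameter, 34 mm long, the last 6 mm a collar of 34 mm. Origin at the centre of its front face (in the mouth's plane when home); axes as the block's. It slides back (-x) 8.5 mm to its stop; the spring takes 7.5 N at home, 14.5 N at the stop. The nipple pops loose in the last 1.5 mm; then the balls keep the sleeve back till its tip has left them.
- stop_ring: Black nylon stop ring, 30 mm in diameter, 3.5 mm thick, loose on the coupling's neck between the sleeve's rear and a fixed hexagon; the sleeve stops against it. Pulling the sleeve with more than about 21 N (8 N on the ring beyond the spring) strains it. Origin at its centre.
- gauge: Loose pressure gauge, 80 mm long, 160 g. Origin on its axis in the middle of its dark round case; x from nipple to dial. Case 40 mm in diameter from x = -12 to 10 mm, bezel 43 mm on to 18 mm, hexagon 17 mm across from -22 to -12 mm, nipple 12 mm thick, tip at -62 mm. Plugged in, its origin is 28 mm outside the mouth; unlocked, a valve pushes it 9 mm farther out and it sags 3 to 8 mm.
- nipple_tip (a point): Centre of the nipple's end face. Plugged in it is 34 mm deep in the bore (0.6 mm of play). Drawing it out takes 3 to 8 N; the sleeve snaps home when the tip is 10 mm deep. A push of more than about 4 N sideways, up or down on the case while the nipple is in the bore levers it too hard (20 N on the bore).
- gauge_tray: Fitted tray fixed to the bench, black with a grey insert, 116 x 112 mm, 30 mm high. Origin on the bench; x is the direction that the gauge's x must have in it, z up. Pocket for the case (floor 8 mm up, 50 mm wide) with finger cut-outs 42 mm wide along x (centred on x = 1 mm, floor 3 mm up), open to both sides; towards -x a slot 18 mm wide for the nipple.
- tray_seat (a point): Where the gauge's origin lies when it rests in the tray: above the tray's origin, 29.5 mm above the bench. The pocket leaves 3 to 5 mm of play each way.
- nail_jar: Jar with a black lid, 62 mm in diameter, 75 mm high; bystander. Origin at its underside.
- sanding_block: Brown sanding block 61 x 100 x 29 mm, bystander. Origin at its underside.
- bolt: Bolt 52 mm long lying on the bench, bystander. Origin at its underside.

How it is judged:
By the outcome, as a careful person would: the job done as asked, in the order asked, and still so for the second after the job is handed in, with the robot touching nothing.
It also fails if it takes over 56 s, if anything falls off the work surface, if the arm or the gripper's body presses on something with over 40 N, if the wrist force passes 120 N, or if a joint passes its speed limit or range.

## Working session

There is one attempt and no reset: what is moved stays moved. The work goes in short steps, Python scripts to look and compute and a tool call to move; the robot and the scene stay as the last step left them, time stands still between calls to the robot, and variables do not carry over. Pictures are saved under pics/ and viewed, and the job is handed in when it is done.

Besides the shell and the picture viewer there is one more tool, called after "Call:" as name(argument=value, ...), one argument or row to a line, values as JSON. jog_arm: Moves the arm, as the interface text tells. Its arguments: {"type":"object","properties":{"motion":{"type":"array","items":{"type":"array"}},"force":{"type":"number"}},"required":["motion"]}

```bash
mkdir -p pics; cat > h.py <<'E'
import numpy as np, cv2
from scipy.spatial.transform import Rotation as R
from bench import r
def grab(n,save=None):
    f=r.grab_frame(n)
    if save: cv2.imwrite('pics/'+save,f['image'][:,:,::-1])
    return f
def cam(f):
    o=np.asarray(f['orientation'],float)
    M=R.from_rotvec(o).as_matrix() if o.size==3 else o
    return M,np.asarray(f['xyz'])
def pts(f):
    M,t=cam(f); z=f['range_z'].astype(float)
    v,u=np.mgrid[:z.shape[0],:z.shape[1]]
    P=np.stack([(u-f['cx'])/f['fx']*z,(v-f['cy'])/f['fy']*z,z],-1)
    W=P@M.T+t; W[z==0]=np.nan
    return W
def plane(f,u,v,h):
    M,t=cam(f); d=M@np.array([(u-f['cx'])/f['fx'],(v-f['cy'])/f['fy'],1]); return t+d*(h-t[2])/d[2]
def st():
    o=r.get_obs()
    for k in ['clock','joints','tcp_pos','orientation','contact_force','moment','grip_width']: print(k,np.round(o[k],4))
    print(np.round(R.from_rotvec(o['orientation']).as_matrix(),3))
E
python3 - <<'E'
from h import *
st()
for n in ['side','top','wrist']:
    f=grab(n,n+'0.png'); np.save(n+'0.npy',pts(f)); print(n,f['fx'],f['fy'],f['cx'],f['cy'],np.round(f['xyz'],3),np.round(cam(f)[0],3).tolist())
E
```

```text
clock 0.0
joints [ 1.1599  0.4778  0.0223  1.5565 -0.0115  1.1093 -0.0831]
tcp_pos [ 0.2011 -0.6437  0.2493]
orientation [-0.3146  2.0605 -2.0566]
contact_force [-0.5387 -0.1584 -0.0542]
moment [-0.0166  0.0745  0.0138]
grip_width 0.0855
[[-0.954 -0.001  0.298]
 [-0.298  0.002 -0.954]
 [ 0.    -1.    -0.002]]
side 490.0443123332294 490.0443123332294 254.67945805113618 198.16404268336814 [0.051 0.796 0.481] [[-0.866, -0.214, 0.452], [-0.499, 0.33, -0.801], [0.022, -0.92, -0.392]]
top 487.7547012684325 487.7547012684325 256.5842315841807 186.845241155259 [ 0.333 -0.019  1.049] [[-0.017, -0.982, 0.19], [-1.0, 0.015, -0.012], [0.009, -0.191, -0.982]]
wrist 281.3787683914334 281.3787683914334 258.5669792204001 187.59190443735534 [ 0.275 -0.621  0.374] [[0.298, -0.909, -0.292], [-0.954, -0.285, -0.089], [-0.002, 0.306, -0.952]]
```

View pics/side0.png

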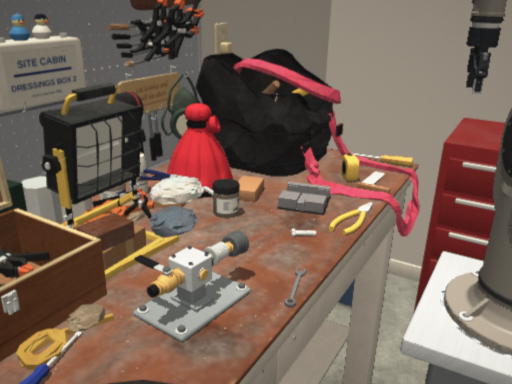

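View pics/top0.png

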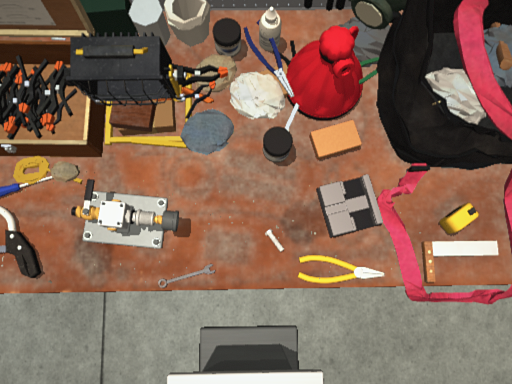

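View pics/wrist0.png

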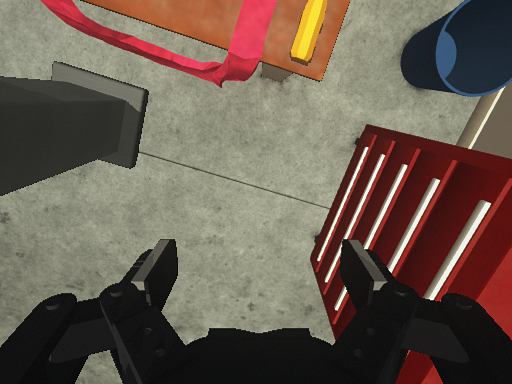

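```bash
python3 - <<'E'
import cv2
a=cv2.imread('pics/top0.png'); cv2.imwrite('pics/top0z.png',cv2.resize(a[175:260,70:200],None,fx=6,fy=6,interpolation=cv2.INTER_CUBIC))
cv2.imwrite('pics/top0t.png',cv2.resize(a[165:245,305:395],None,fx=7,fy=7,interpolation=cv2.INTER_CUBIC))
a=cv2.imread('pics/side0.png'); cv2.imwrite('pics/side0z.png',cv2.resize(a[220:340,130:260],None,fx=5,fy=5,interpolation=cv2.INTER_CUBIC))
E
```

```text
(no output)
```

View pics/top0z.png

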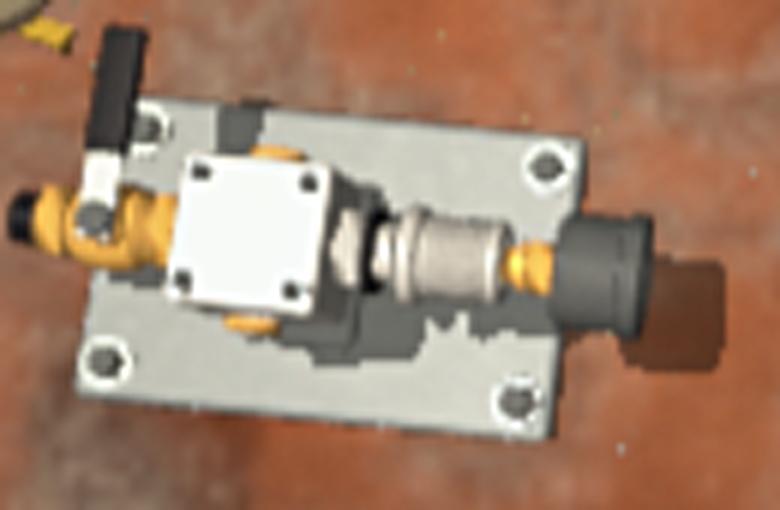

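View pics/top0t.png

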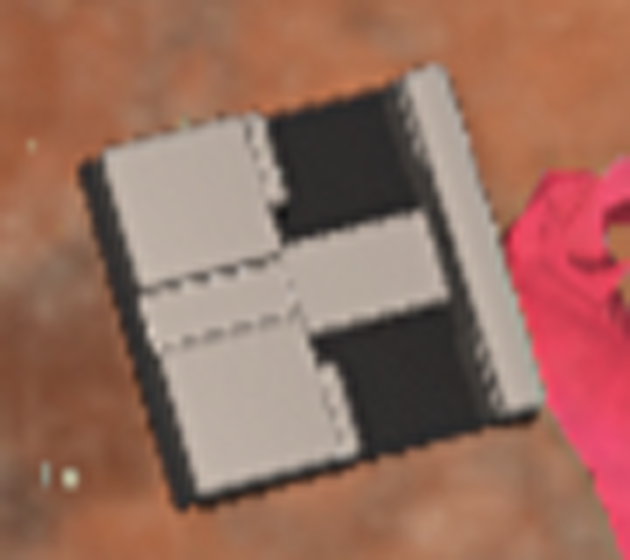

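View pics/side0z.png

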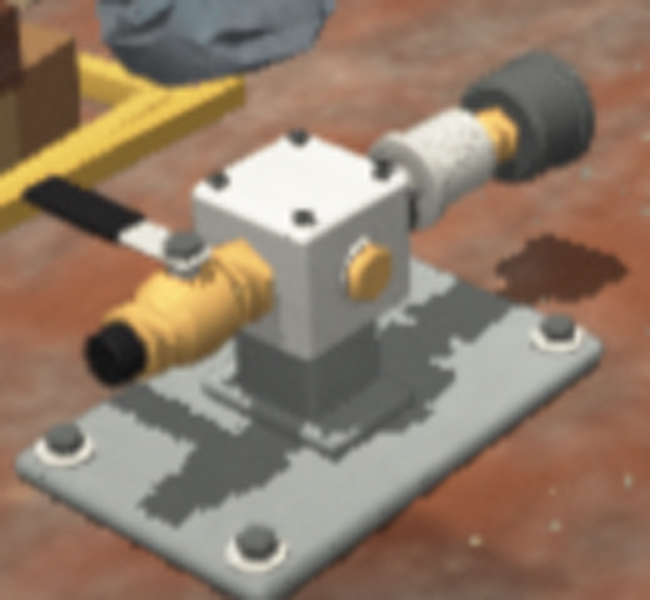

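```bash
python3 - <<'E'
from h import *
W=np.load('top0.npy'); S=np.load('side0.npy')
# bench height
print('bench z top',np.nanmedian(W[200:230,220:260,2]), 'side',np.nanmedian(S[250:270,260:300,2]))
# sheet of heights on the coupling in top view
for v in range(207,236,2): print(v,' '.join('%3d'%(W[v,u,2]*1000) if np.isfinite(W[v,u,2]) else ' - ' for u in range(120,186,2)))
print(np.round(W[221,[135,140,145,150,155,160,165,170,175]],4))
E
```

```text
bench z top -0.0014527140019722218 side 0.00018966355009097935
207  90  90  89  78  64  50  13  10   7   9   9   6  12   6  10   2   9   7   8   9   9  10   5   6  -1  -1   0  -2   1  -3   0   0  -1
209  91  90  88  78  62  17  77   6   8  79  73   6   7   8   8   6   7  10   8   6   7   7   7   4   0  -1  -2   0  -3  -5  -1  -3  -1
211  95  94  86  76  73  75  80  65   6  84  77  73  75  74  74  69  70   9   9   9   9  10  76  77  76  72  75  75  75  72  -2  -3  -1
213  88  91  87  81  79  77  78  78  83  82  82  81  79  79  77  79  77  73   7   6   8   7  83  82  81  79  82  81  80  57   0   0  -3
215  93  92  86  79  82  85  79  77  86  86  82  81  81  82  81  80  81  64   8  72  70  82  85  82  83  83  84  86  82  49  -3   0  -2
217  95  87  80  79  82  84  77  81  88  80  78  80  78  83  82  80  80  75  75  75  75  83  84  84  83  83  82  84  85  47  -2  -3  -2
219  90  89  83  75  80  78  74  77  83  83  81  79  79  82  82  80  81  70  77  75  74  83  84  83  86  82  83  83  86  46  -1  -1  -2
221  92  91  78  79  74  77  66  69  82  81  77  77  80  77  77  79  78  69  73  71  
[... 519 characters left out ...]
  7   8  10   6  11   9   8   7  66  68  66  71  74  72  60  -3  -3   0   0
231  15  14  16  18  14   7   4  10  11  10   7   9   8   8  10  10  10   8   5   9   8   8  -2  -4   1   0  -1  65  -3   0  -3   0   1
233  11   8   5  10  10   8   6   6   4  10   9  10   8   9  -    7   7   4   9   9   8   6  -2   0  -2  -1   0  -1  -3  -1  -1   0  -3
235   8   7  12   8   6   9   8   9  11   8   8  11   7   9   4  10   7   9  11  11   7   4  -2   2   0   0  -1  -4  -5  -2  -1  -2   0
[[0.455  0.213  0.079 ]
 [0.4551 0.2034 0.0774]
 [0.4551 0.1938 0.0758]
 [0.4545 0.1831 0.0793]
 [0.4556 0.1752 0.0691]
 [0.4552 0.1647 0.0713]
 [0.4535 0.1525 0.0836]
 [0.4535 0.1428 0.082 ]
 [0.4528 0.1322 0.0866]]
```

```bash
python3 - <<'E'
from h import *
f=grab('top'); im=f['image']; W=pts(f)
hsv=cv2.cvtColor(im,cv2.COLOR_RGB2HSV)
def proj(P):
    M,t=cam(f); c=(np.asarray(P)-t)@M; return c[...,0]/c[...,2]*f['fx']+f['cx'],c[...,1]/c[...,2]*f['fy']+f['cy']
# plate: edge fit - for columns, first/last low-sat pixel
m=(hsv[...,1]<60).astype(np.uint8)
box=np.zeros_like(m); box[185:255,78:172]=1; m&=box
m=cv2.morphologyEx(m,cv2.MORPH_OPEN,np.ones((3,3)))
top=[];bot=[]
for u in range(100,160):
    vs=np.nonzero(m[:,u])[0]
    if len(vs): top.append(plane(f,u,vs[0]-.5,.008)); bot.append(plane(f,u,vs[-1]+.5,.008))
top=np.array(top);bot=np.array(bot)
for n,e in(('top',top),('bot',bot)):
    l=cv2.fitLine(e[:,:2].astype(np.float32),cv2.DIST_HUBER,0,.01,.01).ravel(); print(n,l, np.degrees(np.arctan2(l[1],l[0])), 'x at y=.17',l[2]+(.17-l[3])*l[0]/l[1])
# sleeve: silhouettes at axis height approx; use image mask low-sat bright vs plate shadow hard -> use height>55mm points
H=W[...,2]
for nm,(y0,y1) in dict(sleeve=(.168,.192),case=(.130,.152)).items():
    q=(H>.04)&(W[...,1]>y0)&(W[...,1]<y1)&(abs(W[...,0]-.46)<.05)
    P=W[q]; 
    # fit circle x-z with known radius using lsq
    from scipy.optimize import least_squares
    rad=.014 if nm=='sleeve' else .020
    s=least_squares(lambda p:np.hypot(P[:,0]-p[0]-p[2]*(P[:,1]-(y0+y1)/2),P[:,2]-p[1])-rad,[.46,.07,0],loss='soft_l1',f_scale=.002)
    print(nm,len(P),s.x,(y0+y1)/2)
    S=np.load('side0.npy'); q=(S[...,2]>.04)&(S[...,2]<.1)&(S[...,1]>y0)&(S[...,1]<y1)&(abs(S[...,0]-.46)<.05);P=S[q]
    s=least_squares(lambda p:np.hypot(P[:,0]-p[0]-p[2]*(P[:,1]-(y0+y1)/2),P[:,2]-p[1])-rad,[.46,.07,0],loss='soft_l1',f_scale=.002)
    print(nm,'side',len(P),s.x)
# row profiles: brightness along axis row
print([tuple(im[219,u]) for u in range(132,184)])
for u in (137.2,153.5,154.2,162.5,178.5): print(u,plane(f,u,219,.07+ (.017 if u<140 else .014 if u<156 else .02)))
E
```

```text
top [0.11130901 0.99378586 0.5230149  0.24363662] 83.609215 x at y=.17 0.5147672
bot [0.1151642  0.99334645 0.4114219  0.23280145] 83.3869 x at y=.17 0.40414098
sleeve 152 [ 0.46518918  0.06760857 -0.43524142] 0.18
sleeve side 110 [ 0.46220807  0.0695544  -0.25698925]
case 242 [0.4572338  0.06547166 0.12121062] 0.14100000000000001
case side 183 [0.45443683 0.06678474 0.17729683]
[(np.uint8(217), np.uint8(208), np.uint8(190)), (np.uint8(235), np.uint8(223), np.uint8(204)), (np.uint8(231), np.uint8(222), np.uint8(203)), (np.uint8(170), np.uint8(162), np.uint8(148)), (np.uint8(237), np.uint8(231), np.uint8(215)), (np.uint8(239), np.uint8(233), np.uint8(217)), (np.uint8(174), np.uint8(165), np.uint8(151)), (np.uint8(204), np.uint8(195), np.uint8(178)), (np.uint8(218), np.uint8(209), np.uint8(192)), (np.uint8(207), np.uint8(198), np.uint8(181)), (np.uint8(206), np.uint8(196), np.uint8(180)), (np.uint8(204), np.uint8(196), np.uint8(179)), (np.uint8(202), np.uint8(195), np.uint8(178)), (np.uint8(205), np.uint8(197), np.uint8(181)), (np.uint8(209), np.uint8(201), np.uint8(184)), (np.uint8(21
[... 1199 characters left out ...]
), (np.uint8(124), np.uint8(123), np.uint8(115)), (np.uint8(120), np.uint8(118), np.uint8(111)), (np.uint8(123), np.uint8(122), np.uint8(114)), (np.uint8(92), np.uint8(93), np.uint8(85)), (np.uint8(64), np.uint8(64), np.uint8(60)), (np.uint8(69), np.uint8(63), np.uint8(56)), (np.uint8(95), np.uint8(66), np.uint8(51)), (np.uint8(97), np.uint8(67), np.uint8(50)), (np.uint8(96), np.uint8(65), np.uint8(49)), (np.uint8(99), np.uint8(68), np.uint8(51)), (np.uint8(98), np.uint8(66), np.uint8(50))]
137.2 [0.45791605 0.20684915 0.087     ]
153.5 [0.45779907 0.17526549 0.084     ]
154.2 [0.45777725 0.17387847 0.084     ]
162.5 [0.45674158 0.15633302 0.09      ]
178.5 [0.45624568 0.12480795 0.09      ]
```

```bash
python3 - <<'E'
from h import *
f=grab('top'); im=f['image']; W=pts(f)
hsv=cv2.cvtColor(im,cv2.COLOR_RGB2HSV)
m=((hsv[...,1]<75)).astype(np.uint8)
box=np.zeros_like(m); box[165:245,308:392]=1; m&=box
m=cv2.morphologyEx(m,cv2.MORPH_OPEN,np.ones((5,5)))
c=max(cv2.findContours(m,0,1)[0],key=cv2.contourArea)
P=np.array([plane(f,u,v,.03)[:2] for u,v in c[:,0]],np.float32)
rc=cv2.minAreaRect(P*1000); print(rc, np.round(cv2.boxPoints(rc)))
print(np.round(cv2.minAreaRect(c)[0]),cv2.minAreaRect(c)[2])
for v in range(172,240,3): print(v,' '.join('%3d'%(W[v,u,2]*1000) for u in range(314,388,2)))
g=(cv2.cvtColor(im,cv2.COLOR_RGB2GRAY))
# slot/crossbar lines at image; convert: zoom coords of crossbar (between cutouts) corners
Z=lambda x,y,h: np.round(plane(f,305+x/7-.43,165+y/7-.43,h)[:2]*1000,1)
print('pocket floor bar corners z8', Z(283,240,.008),Z(425,210,.008),Z(447,297,.008),Z(310,333,.008))
print('slot top edges z30', Z(138,285,.03),Z(280,250,.03),Z(165,348,.03),Z(300,318,.03))
E
```

```text
((488.4865417480469, -226.32373046875), (111.14376068115234, 117.33750915527344), 13.812864303588867) [[ 421. -183.]
 [ 449. -297.]
 [ 556. -270.]
 [ 528. -156.]]
[349. 205.] 75.0685806274414
172  -2   1   2  -5  -2  -7  -2  -1  -5  -1  -1  -1   0  -3   0   0   0   3  -1   0   0  -2  -1  -1   0  -2  -4  -2   1   0  -3   1  -3  -2   1  -3   0
175   0  -1  -2   0  -3   2   0   3   0  -2  -1   0   0  -1   2  -1   0  -3   1   0   0   0   0  -4  26  26  31  29   0  -2  -4   1  -4   0   1   0   0
178  -2   2   0   1   0  -3  -1   0  -1   1  -3   0  -1  -1  -2  -3   2   0   2   1   1   4   2  12  25  29  26  31  -3  -3  -1   1   0  -1  -2  -1  -3
181  -2  -5   1   0   0  -1  -1   0  -3  -3  -2  -1  24  23   5   1   1   0   1   3   1   3   4   4  18  27  28  27  25  -2   0  -4   0  -4  -2  -5   0
184  -1   0   0   0   1  -2  25  30  28  27  29  30  24  29  22   0   3   0   1   0   2   1  -1   3  12  24  26  29  28  -2   0   0  -1  -2  -1  -1  -1Traceback (most recent call last):
  File "<stdin>", line 11, in <module>
  File "<stdin>", line 11, in <genexpr>
ValueError: cannot convert float NaN to integer
```

```bash
python3 - <<'E'
from h import *
f=grab('top'); im=f['image']; W=pts(f)
Z=lambda x,y,h: np.round(plane(f,305+x/7-.43,165+y/7-.43,h)[:2]*1000,1)
for v in range(181,236,4): print(v,' '.join('%3d'%(np.nan_to_num(W[v,u,2])*1000) for u in range(314,388,2)))
print('bar corners z8', Z(283,240,.008),Z(425,210,.008),Z(447,297,.008),Z(310,333,.008))
print('slot top edges z30', Z(138,285,.03),Z(280,250,.03),Z(165,348,.03),Z(300,318,.03))
print('insert left corners z30',Z(103,153,.03),Z(195,495,.03),'right end outer', Z(443,65,.03),Z(545,408,.03),'left outer bottom z0',Z(80,163,0),Z(182,508,0))
print('all at z30 outer left',Z(80,163,.03),Z(182,508,.03))
E
```

```text
181  -4  -2   0   0   1  -8  -2  -2  -1   0   0  -4  27  23   0   4   0  -1   1   2   0   0  -1   2  23  28  26  27  23  -1  -2  -2  -5   1  -1   1  -2
185   0   0  -1  -2  27  28  28  27  29  30  28  30  30  30  28  -1   0   3   3   0   2   2  -2   0   9  25  25  29  28  -2   1   0  -2   0   0   0   1
189  -1   3  10  26  27  28  28  26  29  29  27  30  28  28  24  27   2   0   0   5   1   1   1   1   0  11  23  29  27  28   1  -3  -1  -3  39  38  39
193  -2  -3   3  18  26  30  27  27  28  30  30  28  30  28  27  20   0   0   0   0   3   1   2   1  -2   0  18  25  33  29  29   0  -1  36  40  39  41
197   0   3   0   8  28  30  28  28  27  29  27  31  31  27  28  25   0   0   1   1   0   8   5   5   5   5   5  22  30  29  28   0  35  34  38  42  58
201  -2   0  -2   1  14  28  24  28  26  28  32  30  29  30  28  25   4   5   8   5   9   8   7   5   7   4   3  15  26  29  29  29  30  33  35  35  38
205   2  -3  -1  -2   1  23  31  27  19  20  25  20  26  24  23  19   7   6   3   6   8   6   5   6   6   2   4   9  19  28  27  30  22  27  26  31  36
209  -5   0  -1  -1  -2  15  23  23 
[... 700 characters left out ...]
  2  -1  -3  -6   0   7
229   1  -1  -1  -3   2  -5  -1   4  17  25  24  30  27  29  30  26  32  29  29  29  20   0  -3   1  -2  -2   0  -2  -2   0  -1   1   0  -1   0   0   1
233  -3  -2   0  -2   0   0   0   0   1  25  29  26  28  27   7  -2   0  -1  -1  -2   1  -1  -2  -3   0  -3  -1  -1  -1  -2   0   0   1  -1  -1   0   0
bar corners z8 [ 505.1 -222.5] [ 513.8 -267. ] [ 486.5 -272.2] [ 475.9 -229.3]
slot top edges z30 [ 488.3 -173.6] [ 498.4 -217.1] [ 469.  -180.9] [ 477.5 -222.1]
insert left corners z30 [ 529.1 -164.7] [ 424.7 -187.9] right end outer [ 554.9 -270. ] [ 449.1 -294.3] left outer bottom z0 [ 531.8 -161.6] [ 423.5 -188.7]
all at z30 outer left [ 526.1 -157.5] [ 420.9 -183.8]
```

```bash
python3 - <<'E'
from h import *
a=cv2.imread('pics/top0.png'); b=np.clip(a[168:242,310:390].astype(float)*1.6,0,255).astype(np.uint8)
cv2.imwrite('pics/top0u.png',cv2.resize(b,None,fx=8,fy=8,interpolation=cv2.INTER_NEAREST))
a=cv2.imread('pics/side0.png'); b=a[175:220,270:340]
cv2.imwrite('pics/side0u.png',cv2.resize(b,None,fx=10,fy=10,interpolation=cv2.INTER_CUBIC))
E
```

```text
(no output)
```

View pics/top0u.png

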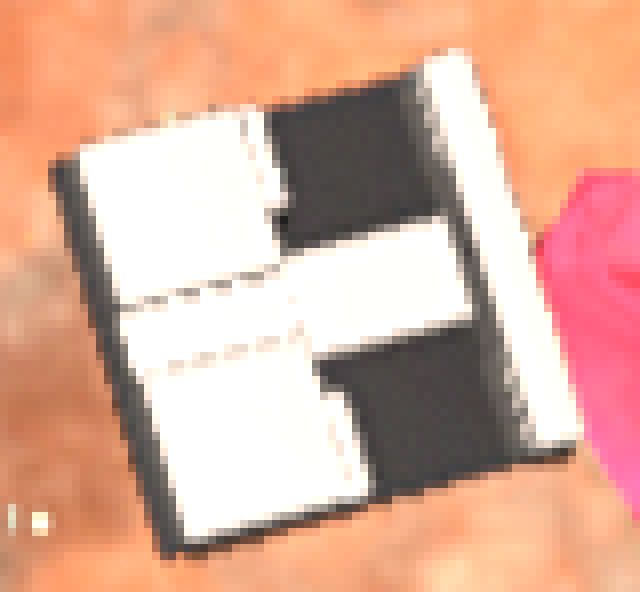

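View pics/side0u.png

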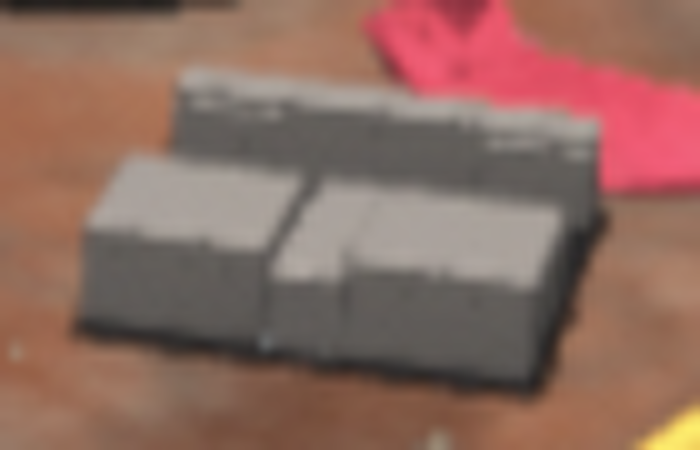

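```bash
python3 - <<'E'
from h import *
f=grab('top')
d=np.array([.218,-.976]); n=np.array([.976,.218])
def Z(x,y,h):
    p=plane(f,310+x/8-.5,168+y/8-.5,h)[:2]*1000; return np.round([p@d,p@n],1)
print('left cut edge z30',Z(264,108,.03),Z(288,203,.03),Z(345,392,.03),Z(370,490,.03))
print('pocket left edge z30',Z(272,225,.03),Z(283,262,.03), Z(315,355,.03))
print('right wall z30 in',Z(425,62,.03),Z(532,448,.03),' z3 foot',Z(402,80,.003),Z(510,455,.003), 'bar end z8',Z(447,215,.008),Z(472,318,.008))
print('right outer z30',Z(466,50,.03),Z(582,440,.03))
print('left outer z0..3',Z(52,165,.0),Z(165,553,.0),' insert left z30',Z(80,150,.03),Z(182,540,.03))
print('slot z30 far edge',Z(118,305,.03),Z(280,265,.03),'near edge',Z(145,375,.03),Z(305,335,.03), 'slot floor z.022 near', Z(145,375,.022))
print('bar sides z8',Z(290,250,.008),Z(440,215,.008),Z(320,352,.008),Z(470,320,.008))
print('top outer z30',Z(80,150,.03),Z(250,105,.03),Z(466,50,.03),' bottom outer z30',Z(182,540,.03),Z(370,497,.03),Z(582,440,.03))
E
```

```text
left cut edge z30 [327.4 480.3] [326.7 454. ] [327.8 401.8] [327.1 375.3]
pocket left edge z30 [321.  449.3] [321.2 439. ] [322.7 413.1]
right wall z30 in [372.7 482.4] [371.6 376. ]  z3 foot [372.7 483.3] [372.7 377. ] bar end z8 [373.  443.6] [371.7 414.9]
right outer z30 [384.3 483. ] [385. 375.]
left outer z0..3 [273.5 483.2] [275.8 373.5]  insert left z30 [276.6 480.7] [275.7 374.2]
slot z30 far edge [275.6 438.1] [320.2 438.4] near edge [277.7 418.4] [321.6 418.8] slot floor z.022 near [279.1 419.2]
bar sides z8 [328.9 444.3] [371.1 444.1] [329.3 415.5] [371.1 414.5]
top outer z30 [276.6 480.7] [324. 482.] [384.3 483. ]  bottom outer z30 [275.7 374.2] [326.6 373.6] [385. 375.]
```

```bash
cat >> h.py <<'E'
def yawR(ang_deg):
    a=np.radians(ang_deg); x=np.array([np.cos(a),np.sin(a),0]); y=np.array([0,0,-1.]); return np.stack([x,y,np.cross(x,y)],1)
def plan(p,Rt,n):
    o=r.get_obs(); p0=o['tcp_pos']; R0=R.from_rotvec(o['orientation'])
    w=(R0.inv()*R.from_matrix(Rt)).as_rotvec()/n; dR=R.from_rotvec(w)
    A=np.zeros((3,3)); C=R0
    for i in range(n): A+=C.as_matrix(); C=C*dR
    v=np.linalg.solve(A,np.asarray(p)-p0); print('rows',n,'shift',np.round(v,5).tolist(),'turn',np.round(np.degrees(w),3).tolist(),'|v|',np.linalg.norm(v))
BX=np.array([-.113,-.9936,0]); BL=np.array([.9936,-.113,0])
E
python3 - <<'E'
from h import *
plan([.45,-.25,.25],yawR(-96.5-20),14)
plan([.45,-.25,.25],yawR(-96.5-10),14)
print(r.tip_extent)
E
```

```text
rows 14 shift [-0.03235, 1e-05, -0.01112] turn [0.001, -3.297, -0.001] |v| 0.03420876918923598
rows 14 shift [-0.03358, 1e-05, -0.00858] turn [0.001, -4.011, -0.001] |v| 0.03465974221079347
0.019
```

Call:
jog_arm(
  motion=[
    [1, [-0.032, 0, -0.011], [0, -3.3, 0]],
    [1, [-0.032, 0, -0.011], [0, -3.3, 0]],
    [1, [-0.032, 0, -0.011], [0, -3.3, 0]],
    [1, [-0.032, 0, -0.011], [0, -3.3, 0]],
    [1, [-0.032, 0, -0.011], [0, -3.3, 0]],
    [1, [-0.032, 0, -0.011], [0, -3.3, 0]],
    [1, [-0.032, 0, -0.011], [0, -3.3, 0]],
    [1, [-0.032, 0, -0.011], [0, -3.3, 0]],
    [1, [-0.032, 0, -0.011], [0, -3.3, 0]],
    [1, [-0.032, 0, -0.011], [0, -3.3, 0]],
  ],
)

```text
clock: 1.18
tcp_pos: [0.4115, -0.3829, 0.2505]
orientation: [-0.8, 1.695, -1.696]
contact_force: [0.3, 0.3, 0.1]
grip_width: 0.0851
```

```bash
python3 - <<'E'
from h import *
st()
plan([.46,.17,.20],yawR(-96.5),15)
E
```

```text
clock 1.1833
joints [ 0.8125  0.3024 -0.2132  1.8183  0.0737  1.028  -0.1183]
tcp_pos [ 0.4115 -0.3829  0.2505]
orientation [-0.8     1.6954 -1.6964]
contact_force [0.3349 0.3422 0.1464]
moment [-0.0555  0.0069  0.056 ]
grip_width 0.0851
[[-0.636  0.     0.772]
 [-0.772 -0.    -0.636]
 [-0.    -1.     0.001]]
rows 15 shift [-0.03545, 0.00336, -0.01226] turn [-0.002, -2.198, 0.001] |v| 0.037662789244035946
```

Call:
jog_arm(
  motion=[
    [1, [-0.035, 0, -0.012], [0, -2.2, 0]],
    [1, [-0.035, 0, -0.012], [0, -2.2, 0]],
    [1, [-0.035, 0, -0.012], [0, -2.2, 0]],
    [1, [-0.035, 0, -0.012], [0, -2.2, 0]],
    [1, [-0.035, 0, -0.012], [0, -2.2, 0]],
    [1, [-0.035, 0, -0.012], [0, -2.2, 0]],
    [1, [-0.035, 0, -0.012], [0, -2.2, 0]],
    [1, [-0.035, 0, -0.012], [0, -2.2, 0]],
    [1, [-0.035, 0, -0.012], [0, -2.2, 0]],
    [1, [-0.035, 0, -0.012], [0, -2.2, 0]],
  ],
)

```text
clock: 2.02
tcp_pos: [0.4798, -0.0214, 0.2506]
orientation: [-1.048, 1.43, -1.432]
contact_force: [0.3, 1.0, -0.6]
grip_width: 0.0857
```

```bash
python3 - <<'E'
from h import *
st()
plan([.461,.19,.18],yawR(-96.5),7)
f=grab('wrist','w1.png')
E
```

```text
clock 2.0167
joints [ 0.3638  0.1929 -0.5029  1.9799  0.1108  0.9941 -0.4982]
tcp_pos [ 0.4798 -0.0214  0.2506]
orientation [-1.0477  1.4305 -1.4317]
contact_force [ 0.3012  0.9629 -0.642 ]
moment [ 0.0217 -0.0135 -0.0028]
grip_width 0.0857
[[-0.302  0.001  0.953]
 [-0.953 -0.    -0.302]
 [-0.    -1.     0.001]]
rows 7 shift [-0.02889, 0.01009, -0.00933] turn [-0.008, -1.579, -0.0] |v| 0.031995454725393925
```

View pics/w1.png

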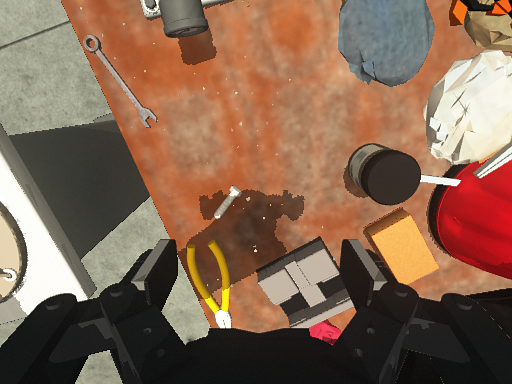

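Call:
jog_arm(
  motion=[
    [1, [-0.029, 0.005, -0.009], [0, -1.6, 0]],
    [1, [-0.029, 0.005, -0.009], [0, -1.6, 0]],
    [1, [-0.029, 0.005, -0.009], [0, -1.6, 0]],
    [1, [-0.029, 0.005, -0.009], [0, -1.6, 0]],
    [1, [0, 0, 0], [0, 0, 0]],
  ],
)

```text
clock: 2.48
tcp_pos: [0.4743, 0.1045, 0.2302]
orientation: [-1.113, 1.347, -1.343]
contact_force: [0.5, 0.2, 0.9]
grip_width: 0.0857
```

```bash
python3 - <<'E'
from h import *
st()
f=grab('wrist','w2.png'); np.save('w2.npy',pts(f))
a=f['image'][:,:,::-1][20:270,120:420]
cv2.imwrite('pics/w2z.png',cv2.resize(a,None,fx=2.6,fy=2.4,interpolation=cv2.INTER_CUBIC))
E
```

```text
clock 2.4833
joints [ 0.1788  0.2413 -0.5969  1.9867  0.1612  0.9592 -0.6846]
tcp_pos [0.4743 0.1045 0.2302]
orientation [-1.1128  1.3474 -1.3431]
contact_force [0.5394 0.1812 0.9068]
moment [0.0346 0.0069 0.0111]
grip_width 0.0857
[[-0.186 -0.     0.983]
 [-0.983  0.003 -0.186]
 [-0.003 -1.    -0.001]]
```

View pics/w2.png

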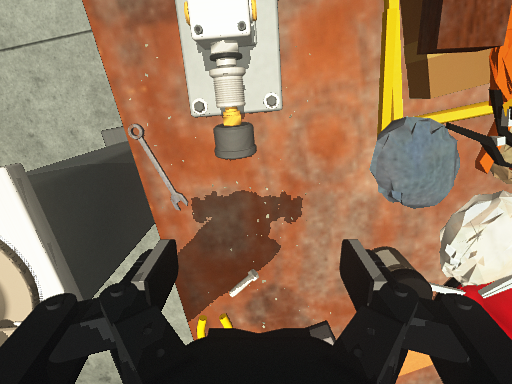

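```bash
python3 - <<'E'
from h import *
f=grab('wrist'); im=f['image']; g=cv2.cvtColor(im,cv2.COLOR_RGB2HSV)
print(np.round(f['xyz'],4))
z=cv2.resize(im[40:165,180:290,::-1],None,fx=5,fy=5,interpolation=cv2.INTER_CUBIC); cv2.imwrite('pics/w2c.png',z)
# case edges: low brightness grey vs bench red
for v in range(128,152,3):
    us=[u for u in range(200,275) if g[v,u,1]<70 and g[v,u,2]<140]
    a,b=plane(f,us[0]-.5,v,.07),plane(f,us[-1]+.5,v,.07); m=(a+b)/2
    print(v,us[0],us[-1],np.round(m*1000,1), 'w',round(np.linalg.norm(a-b)*1000,1))
E
```

```text
[0.4891 0.1781 0.355 ]
128 213 251 [457.3 155.2  70. ] w 38.8
131 213 251 [456.7 152.3  70. ] w 39.0
134 213 252 [456.6 149.3  70. ] w 40.1
137 214 252 [456.4 146.3  70. ] w 39.2
140 214 252 [455.8 143.4  70. ] w 39.3
143 215 254 [456.6 140.2  70. ] w 40.5
146 214 254 [455.4 137.3  70. ] w 41.6
149 214 253 [454.3 134.4  70. ] w 40.7
```

View pics/w2c.png

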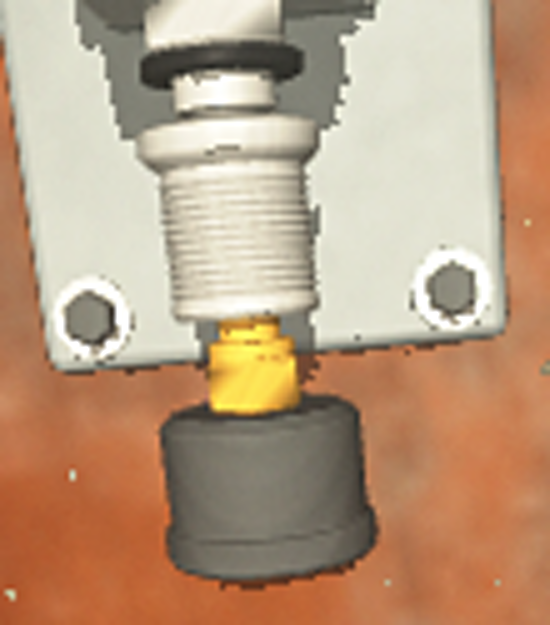

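```bash
python3 - <<'E'
from h import *
f=grab('wrist')
P=lambda x,y,h: np.round(plane(f,180+x/5-.5,40+y/5-.5,h)*1000,1)
print('front',P(242,318,.083),P(180,318,.07),P(308,308,.07))
print('collar front',P(235,158,.084),'collar rear',P(230,118,.087),'edges collar',P(137,145,.07),P(320,135,.07))
print('body edges',P(165,200,.07),P(312,195,.07),P(172,290,.07),P(315,285,.07))
print('bezel start',P(265,545,.09),'case start',P(260,415,.09))
plan([.4610,.1895,.16],yawR(-96.5),4)
E
```

```text
front [460.7 176.8  83. ] [447.5 179.1  70. ] [472.3 176.1  70. ]
collar front [465.7 203.7  84. ] collar rear [466.6 209.9  87. ] edges collar [447.  210.8  70. ] [481.  205.9  70. ]
body edges [449.8 200.5  70. ] [477.3 196.   70. ] [447.2 184.4  70. ] [474.5 180.   70. ]
bezel start [456.5 135.8  90. ] case start [460.8 159.4  90. ]
rows 4 shift [-0.02202, 0.01756, -0.00734] turn [0.001, -1.186, 0.007] |v| 0.029101361361699066
```

```bash
python3 - <<'E'
from h import *
plan([.4613,.1902,.13],yawR(-96.5),5)
E
```

```text
rows 5 shift [-0.01777, 0.02005, -0.0058] turn [0.001, -0.949, 0.005] |v| 0.027412653600198733
```

Call:
jog_arm(
  motion=[
    [1, [-0.0178, 0.02, -0.0058], [0, -0.95, 0]],
    [1, [-0.0178, 0.02, -0.0058], [0, -0.95, 0]],
    [1, [-0.0178, 0.02, -0.0058], [0, -0.95, 0]],
    [1, [-0.0178, 0.02, -0.0058], [0, -0.95, 0]],
    [1, [-0.0178, 0.02, -0.0058], [0, -0.95, 0]],
    [1, [0, 0, 0], [0, 0, 0]],
  ],
)

```text
clock: 3.13
tcp_pos: [0.4593, 0.1919, 0.1275]
orientation: [-1.158, 1.294, -1.289]
contact_force: [-0.8, -0.0, 1.2]
grip_width: 0.0851
```

```bash
python3 - <<'E'
from h import *
st()
plan([.4613,.1902,.07],yawR(-96.5),3)
f=grab('wrist','w3.png')
E
```

```text
clock 3.1333
joints [-0.0337  0.4172 -0.5891  2.048   0.3254  0.7713 -0.9312]
tcp_pos [0.4593 0.1919 0.1275]
orientation [-1.1582  1.2935 -1.2886]
contact_force [-0.8264 -0.0402  1.2131]
moment [-0.033   0.017   0.0136]
grip_width 0.0851
[[-0.111 -0.004  0.994]
 [-0.994 -0.    -0.111]
 [ 0.001 -1.    -0.004]]
rows 3 shift [0.00049, 0.01917, 0.00078] turn [0.083, 0.049, 0.012] |v| 0.019193131732166416
```

View pics/w3.png

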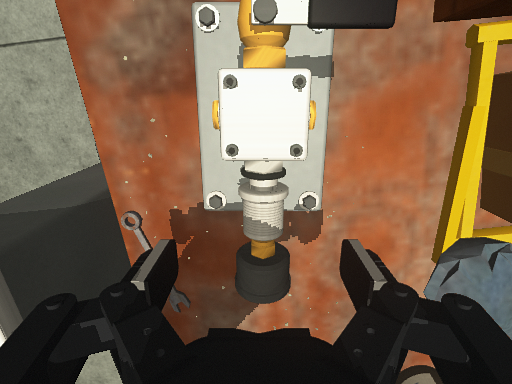

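Call:
jog_arm(
  motion=[
    [0.7, [0.0004, 0.018, 0.0006], [0, 0, 0]],
    [0.6, [0.0004, 0.018, 0.0006], [0, 0, 0]],
    [0.6, [0.0004, 0.016, 0.0006], [0, 0, 0]],
    [0.6, [0, 0.005, 0], [0, 0, 0]],
    [0.6, [0, 0, 0], [0, 0, 0]],
    [0.6, [0, 0, 0], [0, 0, 0]],
  ],
  force=20,
)

```text
clock: 3.68
tcp_pos: [0.4638, 0.1885, 0.0741]
orientation: [-1.152, 1.293, -1.294]
contact_force: [0.1, 0.2, 0.4]
grip_width: 0.0512
```

```bash
python3 - <<'E'
from h import *
st()
plan([.4613,.1902,.07],yawR(-96.5),1)
o=r.get_obs(); d=o['tcp_pos']-np.array([.4594,.1753,.07]); print('axial',d@BX*1000,'lat',d@BL*1000)
f=grab('wrist','w4.png')
f=grab('side'); cv2.imwrite('pics/s4.png',cv2.resize(f['image'][180:330,120:300,::-1],None,fx=4,fy=4,interpolation=cv2.INTER_CUBIC))
E
```

```text
clock 3.6833
joints [-0.0773  0.5021 -0.5331  2.077   0.4096  0.6635 -0.9993]
tcp_pos [0.4638 0.1885 0.0741]
orientation [-1.1518  1.2928 -1.2942]
contact_force [0.0609 0.2055 0.4004]
moment [0.0874 0.02   0.0033]
grip_width 0.0512
[[-0.115  0.001  0.993]
 [-0.993 -0.    -0.115]
 [ 0.    -1.     0.001]]
rows 1 shift [-0.0014, 0.00415, -0.00272] turn [-0.059, -0.107, 0.006] |v| 0.005154039239771917
axial -13.610305688518151 lat 2.919346761511846
```

View pics/w4.png

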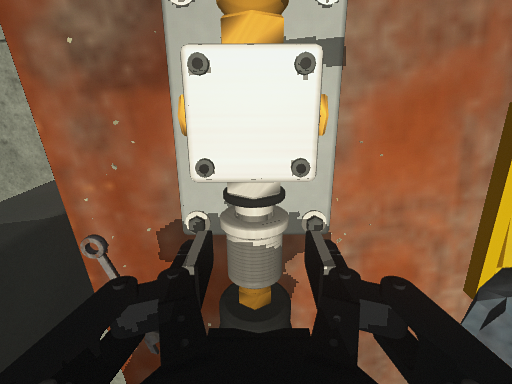

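View pics/s4.png

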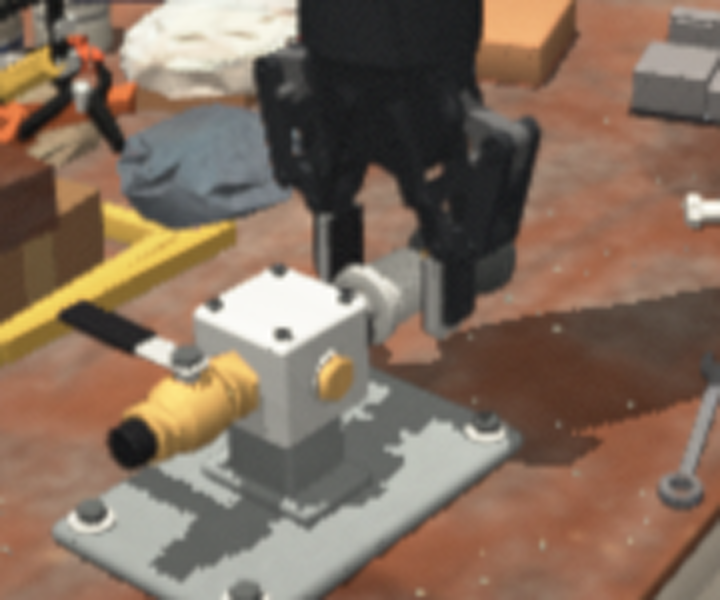

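Call:
jog_arm(
  motion=[
    [0.5, [-0.0014, 0.004, -0.0027], [0, 0, 0]],
    [0.45, [0, 0, 0], [0, 0, 0]],
    [0.45, [0, 0, 0], [0, 0, 0]],
  ],
)

```text
clock: 4.03
tcp_pos: [0.4603, 0.1912, 0.0695]
orientation: [-1.153, 1.292, -1.292]
contact_force: [0.7, 1.1, -0.6]
grip_width: 0.0385
```

```bash
cat >> h.py <<'E'
def rel():
    o=r.get_obs(); d=o['tcp_pos']-np.array([.4594,.1753,.07]); F=o['contact_force']; Rm=R.from_rotvec(o['orientation']).as_matrix()
    print('t',round(o['clock'],2),'axial %.1f lat %.1f dz %.1f mm'%tuple(1000*np.array([d@BX,d@BL,d[2]])),'F ax/lat/z %.1f %.1f %.1f'%(F@BX,F@BL,F[2]),'M',np.round(o['moment'],2),'grip %.1f'%(o['grip_width']*1000),'yaw %.2f tilt %s'%(np.degrees(np.arctan2(Rm[1,0],Rm[0,0])),np.round(Rm[2],3)))
E
python3 -c "
from h import *
rel()"
```

```text
t 4.03 axial -15.9 lat -0.9 dz -0.5 mm F ax/lat/z -1.2 0.6 -0.6 M [ 0.07 -0.04 -0.01] grip 38.5 yaw -96.48 tilt [-0. -1.  0.]
```

Call:
jog_arm(
  motion=[
    [0.42, [0, 0, 0.0005], [0, 0, 0]],
    [0.4, [0, 0, 0], [0, 0, 0]],
  ],
)

```text
clock: 4.2
tcp_pos: [0.4611, 0.191, 0.0694]
orientation: [-1.153, 1.292, -1.292]
contact_force: [0.7, 0.6, 0.3]
grip_width: 0.0338
```

```bash
python3 - <<'E'
from h import *
rel()
f=grab('wrist'); cv2.imwrite('pics/w5.png',cv2.resize(f['image'][170:330,150:370,::-1],None,fx=3.6,fy=3.6,interpolation=cv2.INTER_CUBIC)); rel()
E
```

```text
t 4.2 axial -15.8 lat -0.1 dz -0.6 mm F ax/lat/z -0.6 0.6 0.3 M [ 0.02  0.01 -0.02] grip 33.8 yaw -96.50 tilt [-0. -1.  0.]
t 4.25 axial -15.8 lat -0.1 dz -0.6 mm F ax/lat/z 0.0 0.3 1.3 M [ 0.01  0.02 -0.03] grip 34.3 yaw -96.50 tilt [-0. -1.  0.]
```

View pics/w5.png

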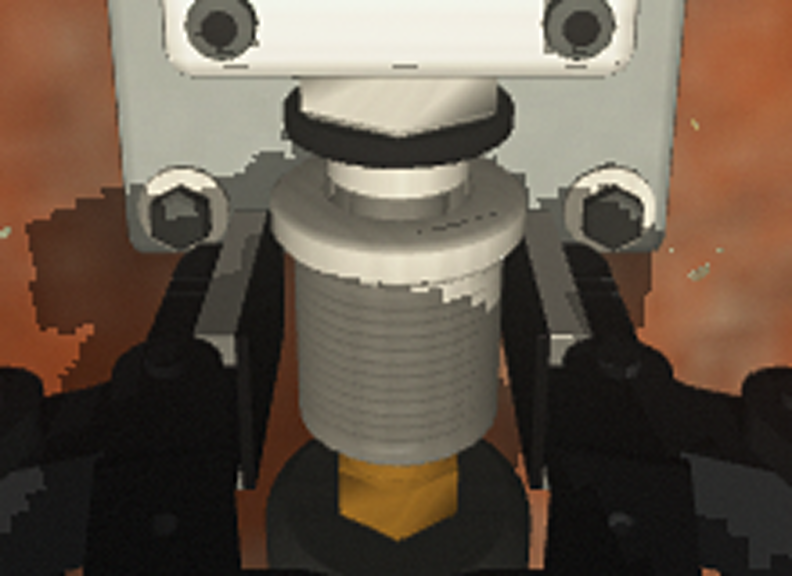

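Call:
jog_arm(
  motion=[
    [0.36, [0, 0, 0], [0, 0, 0]],
    [0.35, [0, 0, 0], [0, 0, 0]],
    [0.34, [0, 0, 0], [0, 0, 0]],
  ],
)

```text
clock: 4.5
tcp_pos: [0.4614, 0.191, 0.0694]
orientation: [-1.153, 1.292, -1.293]
contact_force: [1.0, -0.7, -0.2]
grip_width: 0.0289
```

```bash
python3 -c "
from h import *
rel()"
```

```text
t 4.5 axial -15.8 lat 0.2 dz -0.6 mm F ax/lat/z 0.6 1.1 -0.2 M [-0.05 -0.26  0.01] grip 28.9 yaw -96.51 tilt [-0.    -1.     0.001]
```

Call:
jog_arm(
  motion=[
    [0.33, [0, 0, 0.0003], [0, 0, 0]],
    [0.32, [0, 0, 0], [0, 0, 0]],
    [0.3, [0, 0, 0], [0, 0, 0]],
    [0.3, [0, 0, 0], [0, 0, 0]],
  ],
  force=30,
)

```text
clock: 4.83
tcp_pos: [0.4619, 0.1909, 0.0696]
orientation: [-1.152, 1.292, -1.293]
contact_force: [3.1, -0.8, 2.5]
grip_width: 0.027
```

```bash
python3 -c "
from h import *
rel()"
```

```text
t 4.83 axial -15.8 lat 0.7 dz -0.4 mm F ax/lat/z 0.5 3.2 2.5 M [-0.21 -0.67 -0.03] grip 27.0 yaw -96.52 tilt [-0.    -1.     0.001]
```

Call:
jog_arm(
  motion=[
    [0.3, [0, -0.0003, 0.0005], [0, 0, 0]],
    [0.3, [0, 0, 0], [0, 0, 0]],
  ],
)

```text
clock: 5.0
tcp_pos: [0.4619, 0.1909, 0.0696]
orientation: [-1.153, 1.292, -1.292]
contact_force: [2.8, -1.1, 0.3]
grip_width: 0.0274
```

```bash
python3 -c "
from h import *
rel()"
```

```text
t 5.0 axial -15.8 lat 0.8 dz -0.4 mm F ax/lat/z 0.8 2.9 0.3 M [-0.17 -0.71 -0.05] grip 27.4 yaw -96.51 tilt [-0. -1.  0.]
```

Call:
jog_arm(
  motion=[
    [0.3, [0, 0, 0.001], [0, 0, 0]],
    [0.3, [0, 0, 0], [0, 0, 0]],
  ],
)

```text
clock: 5.17
tcp_pos: [0.462, 0.1909, 0.0696]
orientation: [-1.155, 1.293, -1.292]
contact_force: [-1.1, 0.8, 4.5]
grip_width: 0.027
```

```bash
python3 -c "
from h import *
rel()"
```

```text
t 5.17 axial -15.8 lat 0.8 dz -0.4 mm F ax/lat/z -0.6 -1.1 4.5 M [-0.05  0.15 -0.01] grip 27.0 yaw -96.48 tilt [ 0.    -1.    -0.001]
```

Call:
jog_arm(
  motion=[
    [0.3, [-0.0015, -0.0004, 0], [0, 0, 0]],
    [0.3, [-0.0015, 0, 0], [0, 0, 0]],
    [0.3, [-0.0015, 0, 0], [0, 0, 0]],
    [0.3, [-0.0005, 0, 0], [0, 0, 0]],
  ],
)

```text
clock: 5.5
tcp_pos: [0.4622, 0.1927, 0.0695]
orientation: [-1.159, 1.293, -1.296]
contact_force: [-2.1, -9.5, 8.1]
grip_width: 0.0272
```

```bash
python3 -c "
from h import *
rel()"
```

```text
t 5.5 axial -17.6 lat 0.8 dz -0.5 mm F ax/lat/z 9.7 -1.0 8.1 M [-1.78  0.32  0.08] grip 27.2 yaw -96.58 tilt [ 0.006 -1.    -0.002]
```

Call:
jog_arm(
  motion=[
    [0.3, [-0.001, -0.0008, 0], [0, 0, 0]],
    [0.3, [-0.001, -0.0004, 0], [0, 0, 0]],
    [0.3, [-0.001, 0, 0], [0, 0, 0]],
    [0.3, [0, 0, 0], [0, 0, 0]],
  ],
)

```text
clock: 5.83
tcp_pos: [0.4623, 0.1941, 0.0696]
orientation: [-1.161, 1.293, -1.298]
contact_force: [0.8, -10.0, -2.2]
grip_width: 0.0275
```

```bash
python3 -c "
from h import *
rel()"
```

```text
t 5.83 axial -19.0 lat 0.7 dz -0.4 mm F ax/lat/z 9.8 1.9 -2.2 M [-1.93 -0.33  0.09] grip 27.5 yaw -96.63 tilt [ 0.008 -1.    -0.003]
```

Call:
jog_arm(
  motion=[
    [0.3, [-0.001, 0, 0], [0, 0, 0]],
    [0.3, [-0.001, 0, 0], [0, 0, 0]],
    [0.3, [-0.001, 0, 0], [0, 0, 0]],
    [0.3, [-0.001, 0, 0], [0, 0, 0]],
    [0.3, [0, 0, 0], [0, 0, 0]],
  ],
)

```text
clock: 6.25
tcp_pos: [0.4627, 0.1977, 0.0696]
orientation: [-1.161, 1.293, -1.298]
contact_force: [0.3, -10.4, -1.5]
grip_width: 0.027
```

```bash
python3 -c "
from h import *
rel()"
```

```text
t 6.25 axial -22.7 lat 0.7 dz -0.4 mm F ax/lat/z 10.3 1.5 -1.5 M [-1.93 -0.34  0.11] grip 27.0 yaw -96.64 tilt [ 0.008 -1.    -0.003]
```

```bash
python3 - <<'E'
from h import *
f=grab('wrist'); cv2.imwrite('pics/w6.png',cv2.resize(f['image'][170:330,150:370,::-1],None,fx=3.6,fy=3.6,interpolation=cv2.INTER_CUBIC)); rel()
E
```

```text
t 6.3 axial -22.8 lat 0.8 dz -0.4 mm F ax/lat/z 10.3 2.5 -2.6 M [-1.94 -0.36  0.06] grip 27.2 yaw -96.64 tilt [ 0.008 -1.    -0.003]
```

View pics/w6.png

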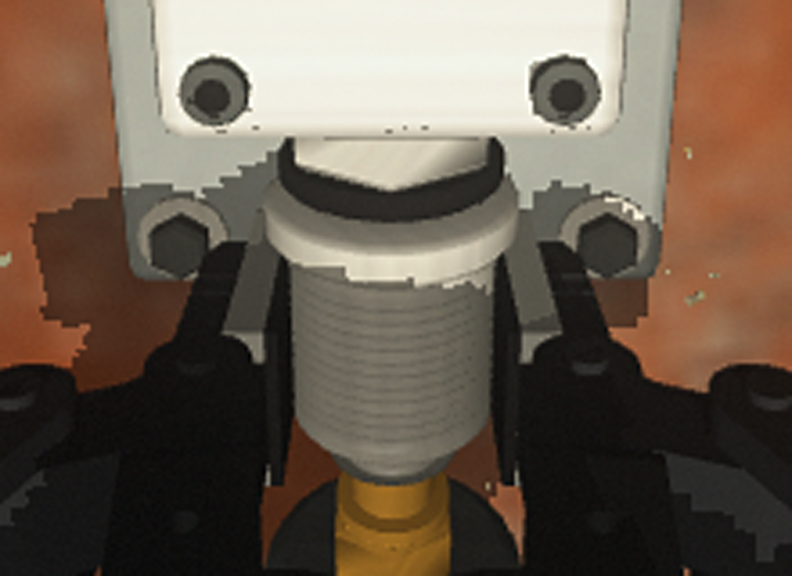

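```bash
python3 - <<'E'
from h import *
f=grab('side'); cv2.imwrite('pics/s6.png',cv2.resize(f['image'][200:300,160:280,::-1],None,fx=6,fy=6,interpolation=cv2.INTER_CUBIC)); rel()
f=grab('top'); cv2.imwrite('pics/t6.png',cv2.resize(f['image'][175:260,70:200,::-1],None,fx=6,fy=6,interpolation=cv2.INTER_CUBIC)); rel()
E
```

```text
t 6.35 axial -22.8 lat 0.7 dz -0.4 mm F ax/lat/z 10.2 1.3 -2.2 M [-2.02 -0.34  0.13] grip 27.4 yaw -96.63 tilt [ 0.008 -1.    -0.003]
t 6.4 axial -22.8 lat 0.8 dz -0.4 mm F ax/lat/z 10.7 2.2 -2.1 M [-2.02 -0.32  0.16] grip 27.5 yaw -96.64 tilt [ 0.008 -1.    -0.003]
```

View pics/s6.png

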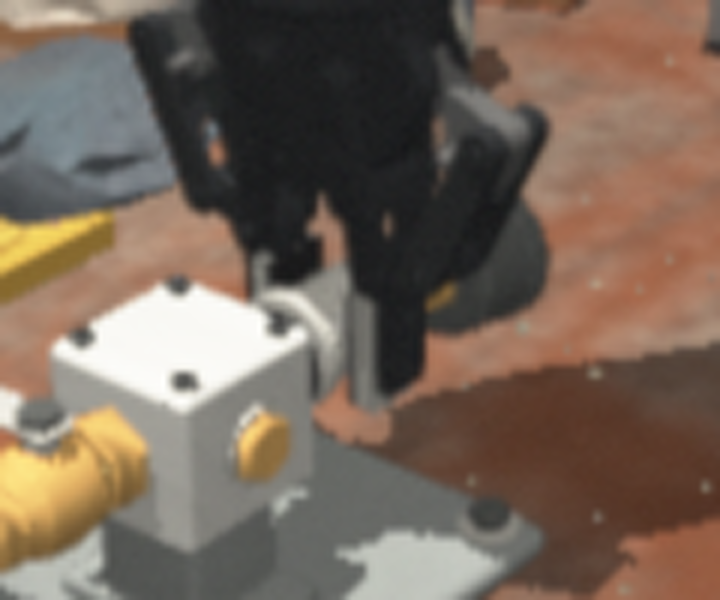

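View pics/t6.png

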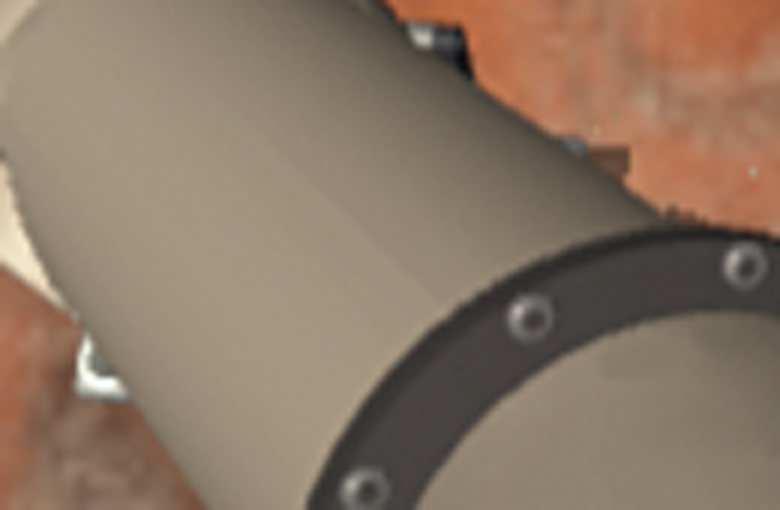

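Call:
jog_arm(
  motion=[
    [0.3, [-0.0007, 0, 0], [0, 0, 0]],
    [0.3, [-0.0007, 0, 0], [0, 0, 0]],
    [0.3, [0, 0, 0], [0, 0, 0]],
  ],
)

```text
clock: 6.65
tcp_pos: [0.4628, 0.1987, 0.0696]
orientation: [-1.162, 1.293, -1.299]
contact_force: [0.0, -13.3, -0.2]
grip_width: 0.0274
```

```bash
python3 - <<'E'
from h import *
rel()
f=grab('wrist'); cv2.imwrite('pics/w7.png',cv2.resize(f['image'][170:330,150:370,::-1],None,fx=3.6,fy=3.6,interpolation=cv2.INTER_CUBIC)); rel()
E
```

```text
t 6.65 axial -23.6 lat 0.7 dz -0.4 mm F ax/lat/z 13.2 1.5 -0.2 M [-2.33 -0.27  0.09] grip 27.4 yaw -96.65 tilt [ 0.009 -1.    -0.004]
t 6.7 axial -23.6 lat 0.8 dz -0.4 mm F ax/lat/z 12.4 0.5 0.1 M [-2.34 -0.28  0.11] grip 27.1 yaw -96.66 tilt [ 0.009 -1.    -0.004]
```

View pics/w7.png

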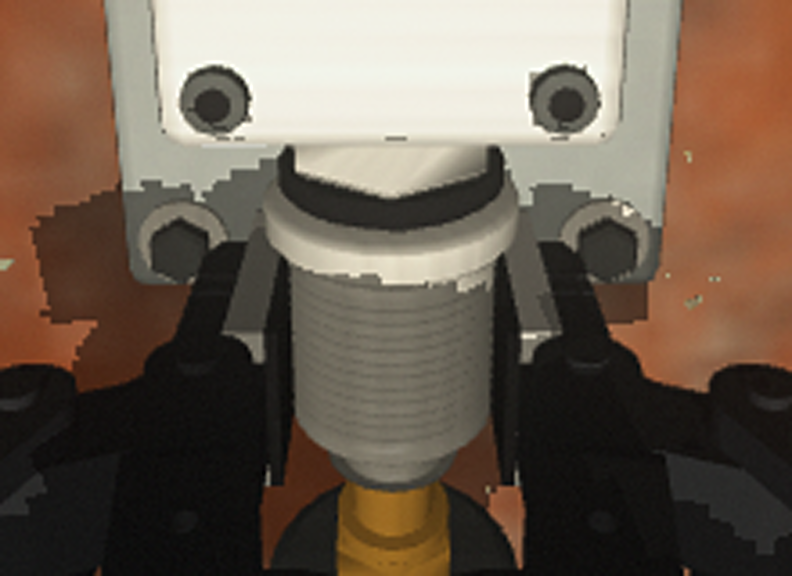

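Call:
jog_arm(
  motion=[
    [0.3, [-0.0007, 0, 0], [0, 0, 0]],
    [0.3, [-0.0005, 0, 0], [0, 0, 0]],
    [0.3, [0, 0, 0], [0, 0, 0]],
  ],
)

```text
clock: 6.95
tcp_pos: [0.4629, 0.1994, 0.0696]
orientation: [-1.162, 1.293, -1.3]
contact_force: [-0.1, -13.2, 1.6]
grip_width: 0.0275
```

```bash
python3 - <<'E'
from h import *
rel()
f=grab('wrist'); cv2.imwrite('pics/w8.png',cv2.resize(f['image'][170:330,150:370,::-1],None,fx=3.6,fy=3.6,interpolation=cv2.INTER_CUBIC)); rel()
E
```

```text
t 6.95 axial -24.3 lat 0.7 dz -0.4 mm F ax/lat/z 13.1 1.4 1.6 M [-2.57 -0.16  0.15] grip 27.5 yaw -96.67 tilt [ 0.01  -1.    -0.004]
t 7.0 axial -24.3 lat 0.7 dz -0.4 mm F ax/lat/z 13.6 1.3 -0.2 M [-2.59 -0.15  0.14] grip 27.4 yaw -96.67 tilt [ 0.01  -1.    -0.004]
```

View pics/w8.png

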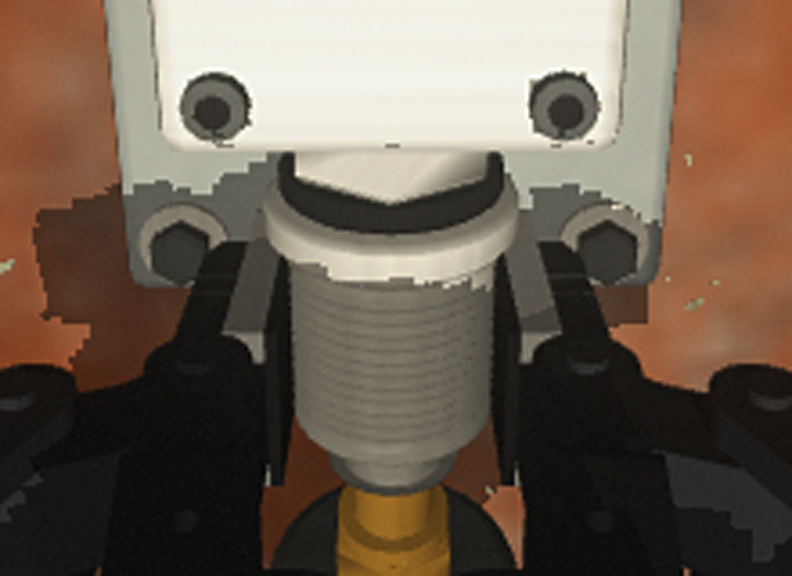

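Call:
jog_arm(
  motion=[
    [0.3, [-0.0007, 0, 0], [0, 0, 0]],
    [0.3, [0, 0, 0], [0, 0, 0]],
  ],
)

```text
clock: 7.17
tcp_pos: [0.4629, 0.1995, 0.0696]
orientation: [-1.163, 1.293, -1.301]
contact_force: [-1.1, -14.8, 2.2]
grip_width: 0.0273
```

```bash
python3 - <<'E'
from h import *
rel()
f=grab('wrist'); cv2.imwrite('pics/w9.png',cv2.resize(f['image'][170:330,150:370,::-1],None,fx=3.6,fy=3.6,interpolation=cv2.INTER_CUBIC)); rel()
E
```

```text
t 7.17 axial -24.4 lat 0.8 dz -0.4 mm F ax/lat/z 14.8 0.6 2.2 M [-2.9  -0.11  0.18] grip 27.3 yaw -96.69 tilt [ 0.011 -1.    -0.004]
t 7.22 axial -24.4 lat 0.7 dz -0.4 mm F ax/lat/z 15.0 1.7 2.3 M [-2.85 -0.14  0.14] grip 27.3 yaw -96.69 tilt [ 0.011 -1.    -0.004]
```

View pics/w9.png

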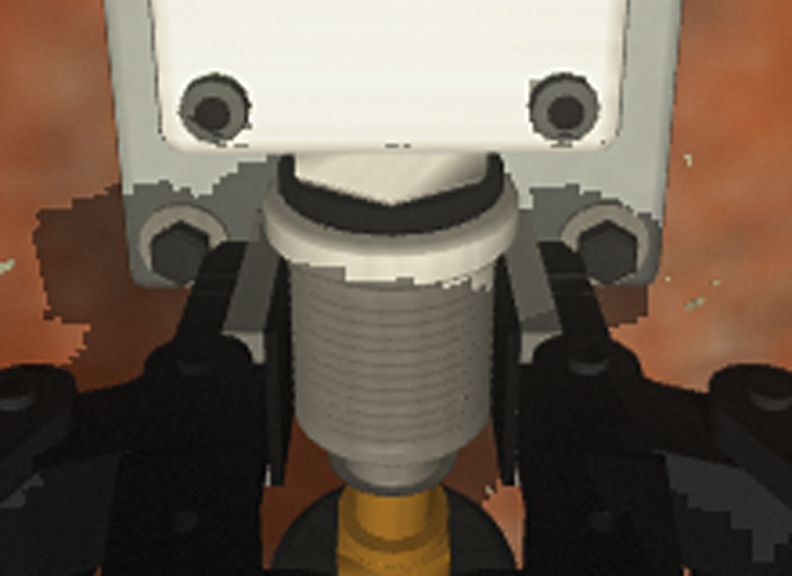

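```bash
python3 - <<'E'
from h import *
f=grab('side'); cv2.imwrite('pics/s9.png',cv2.resize(f['image'][200:300,160:280,::-1],None,fx=6,fy=6,interpolation=cv2.INTER_CUBIC)); rel()
a=cv2.imread('pics/side0.png'); cv2.imwrite('pics/s0c.png',cv2.resize(a[200:300,160:280],None,fx=6,fy=6,interpolation=cv2.INTER_CUBIC))
f=grab('wrist','w9f.png');rel()
E
```

```text
t 7.27 axial -24.4 lat 0.8 dz -0.4 mm F ax/lat/z 15.0 1.2 2.5 M [-2.85 -0.1   0.12] grip 27.3 yaw -96.69 tilt [ 0.011 -1.    -0.004]
t 7.32 axial -24.4 lat 0.8 dz -0.4 mm F ax/lat/z 14.2 0.9 2.0 M [-2.85 -0.15  0.17] grip 27.7 yaw -96.69 tilt [ 0.011 -1.    -0.004]
```

View pics/s9.png

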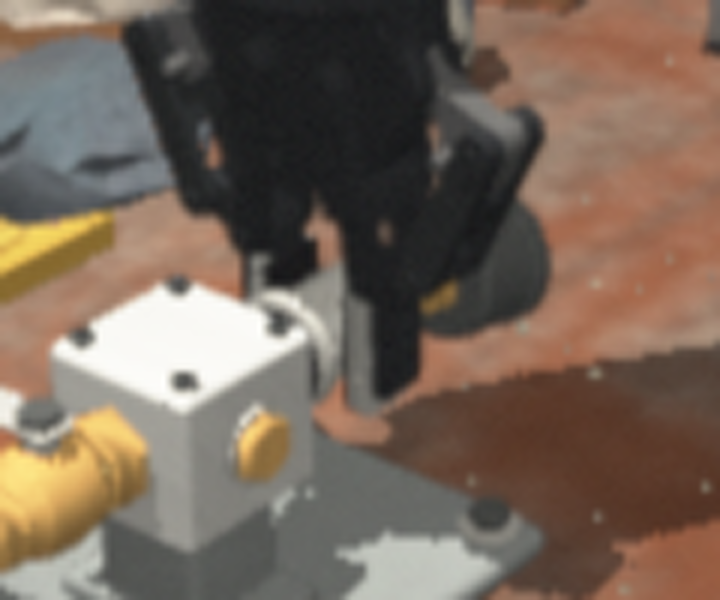

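View pics/s0c.png

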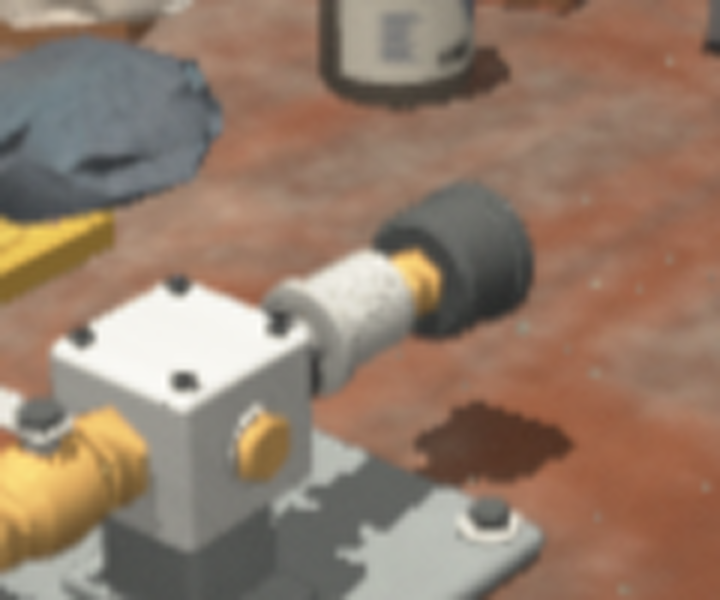

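View pics/w9f.png

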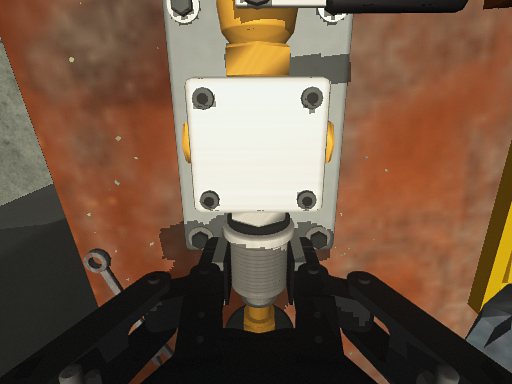

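```bash
python3 - <<'E'
from h import *
S0=np.load('side0.npy'); f=grab('side'); S1=pts(f)
for S in (S0,S1):
    im=S
    q=np.zeros(S.shape[:2],bool); q[228:258,228:256]=1
    P=S[q&(S[...,2]>.03)&(S[...,2]<.1)&(abs(S[...,0]-.455)<.035)&(S[...,1]<.165)&(S[...,1]>.1)]
    rel_=(P-np.array([.4602,.1753,.07])); ax=rel_@BX
    print(len(P),'axial pct',np.round(np.percentile(ax,[2,10,50,90,98])*1000,1),'z pct',np.round(np.percentile(P[:,2],[2,10,50,90,98])*1000,1))
rel()
E
```

```text
401 axial pct [12.1 13.1 23.1 37.9 41.7] z pct [51.9 58.  76.7 86.4 87.6]
264 axial pct [16.2 19.8 30.6 47.1 50.1] z pct [47.4 51.5 64.5 76.7 80. ]
t 7.37 axial -24.4 lat 0.7 dz -0.4 mm F ax/lat/z 14.3 0.7 1.7 M [-2.86 -0.15  0.17] grip 27.4 yaw -96.69 tilt [ 0.011 -1.    -0.004]
```

Call:
jog_arm(
  motion=[
    [0.3, [0.002, 0, 0], [0, 0, 0]],
    [0.3, [0.002, 0, 0], [0, 0, 0]],
    [0.3, [0.001, 0, 0], [0, 0, 0]],
    [0.3, [0, 0, 0], [0, 0, 0]],
  ],
)

```text
clock: 7.7
tcp_pos: [0.4626, 0.1971, 0.0696]
orientation: [-1.159, 1.294, -1.296]
contact_force: [1.3, -7.2, -5.4]
grip_width: 0.0274
```

```bash
python3 -c "
from h import *
rel()"
```

```text
t 7.7 axial -22.0 lat 0.7 dz -0.4 mm F ax/lat/z 7.0 2.1 -5.4 M [-1.44 -0.43  0.02] grip 27.4 yaw -96.61 tilt [ 0.006 -1.    -0.003]
```

Call:
jog_arm(
  motion=[
    [0.36, [0.002, 0, 0], [0, 0, 0]],
    [0.42, [0.001, 0, 0], [0, 0, 0]],
    [0.48, [0, 0, 0], [0, 0, 0]],
    [0.5, [0, 0, 0], [0, 0, 0]],
  ],
)

```text
clock: 8.03
tcp_pos: [0.4635, 0.1986, 0.0713]
orientation: [-1.153, 1.292, -1.291]
contact_force: [1.1, -0.2, 0.1]
grip_width: 0.0424
```

```bash
python3 - <<'E'
from h import *
rel()
f=grab('wrist','w10.png')
f=grab('side'); cv2.imwrite('pics/s10.png',cv2.resize(f['image'][200:300,160:280,::-1],None,fx=6,fy=6,interpolation=cv2.INTER_CUBIC)); rel()
E
```

```text
t 8.03 axial -23.6 lat 1.5 dz 1.3 mm F ax/lat/z 0.1 1.1 0.1 M [-0.01  0.02 -0.01] grip 42.4 yaw -96.47 tilt [-0.001 -1.     0.   ]
t 8.13 axial -23.6 lat 1.5 dz 1.4 mm F ax/lat/z -0.2 0.1 0.3 M [ 0.04  0.01 -0.  ] grip 42.4 yaw -96.47 tilt [-0.001 -1.     0.   ]
```

View pics/w10.png

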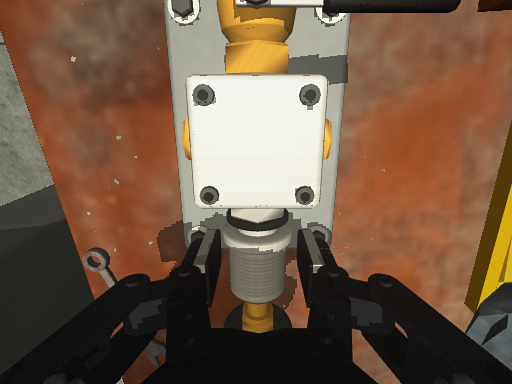

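View pics/s10.png

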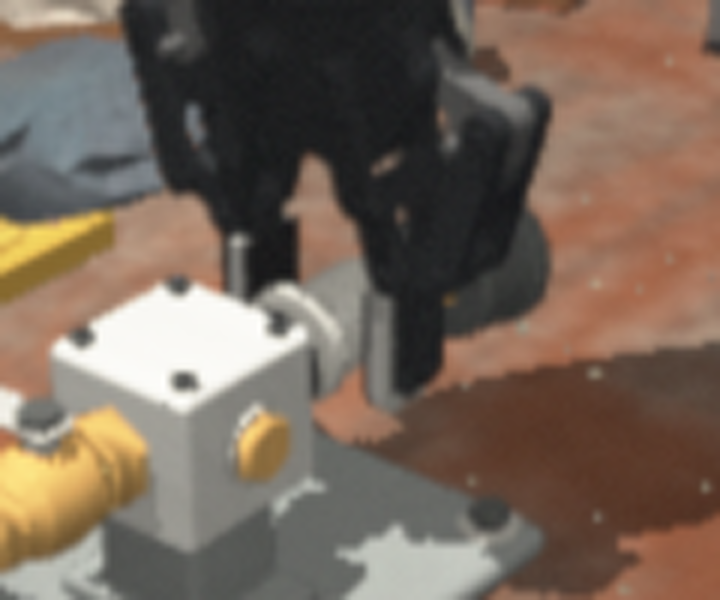

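Call:
jog_arm(
  motion=[
    [0.8, [0, 0, -0.0008], [0, 0, 0]],
    [0.8, [0, 0, 0], [0, 0, 0]],
    [0.8, [0, 0, 0], [0, 0, 0]],
    [0.8, [0.014, 0, 0], [0, 0, 0]],
    [0.8, [0.014, 0, 0], [0, 0, 0]],
    [0.8, [0.014, 0, 0], [0, 0, 0]],
    [0.8, [0.013, 0, 0], [0, 0, 0]],
    [0.8, [0, 0, 0], [0, 0, 0]],
  ],
)

```text
clock: 8.8
tcp_pos: [0.456, 0.1405, 0.0709]
orientation: [-1.154, 1.294, -1.296]
contact_force: [-0.4, -1.3, -0.4]
grip_width: 0.0682
```

```bash
python3 - <<'E'
from h import *
rel()
f=grab('wrist','w11.png'); np.save('w11.npy',pts(f))
f=grab('side'); cv2.imwrite('pics/s11.png',cv2.resize(f['image'][200:300,160:280,::-1],None,fx=6,fy=6,interpolation=cv2.INTER_CUBIC)); rel()
E
```

```text
t 8.8 axial 34.9 lat 0.6 dz 0.9 mm F ax/lat/z 1.3 -0.3 -0.4 M [ 0.01  0.03 -0.05] grip 68.2 yaw -96.68 tilt [ 0.002 -1.    -0.001]
t 8.9 axial 31.8 lat 0.9 dz 1.3 mm F ax/lat/z -0.7 0.2 -1.2 M [-0.01  0.01 -0.  ] grip 68.6 yaw -96.56 tilt [-0. -1.  0.]
```

View pics/w11.png

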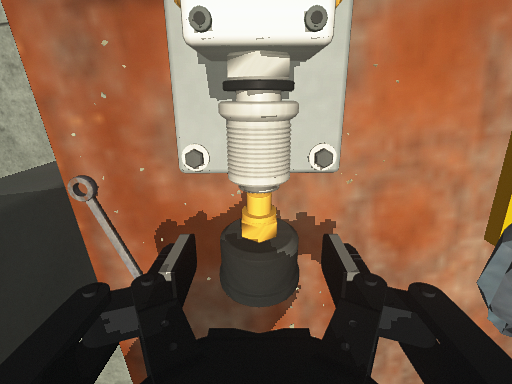

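View pics/s11.png

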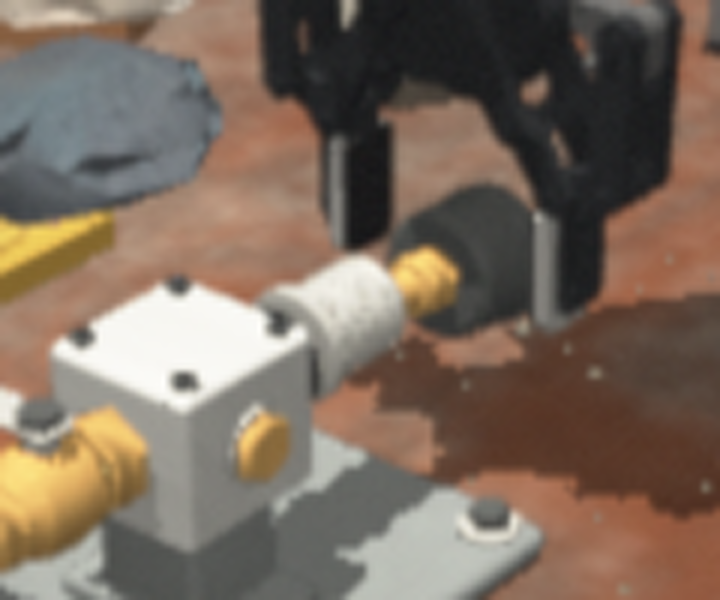

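```bash
python3 - <<'E'
from h import *
from scipy.optimize import least_squares
W=np.load('w11.npy')
q=np.zeros(W.shape[:2],bool); q[215:300,222:297]=1
P=W[q&(W[...,2]>.03)&(W[...,2]<.1)]; d=P-np.array([.4594,.1753,.07]); A=np.c_[d@BX,d@BL,d[:,2]]
m=(A[:,0]>.027)&(A[:,0]<.045); B=A[m]
s=least_squares(lambda p:np.hypot(B[:,1]-p[0]-p[2]*(B[:,0]-.035),B[:,2]-p[1]-p[3]*(B[:,0]-.035))-.020,[0,-.005,0,0],loss='soft_l1',f_scale=.002); print(len(B),np.round(s.x,4))
print('axial range',np.percentile(A[:,0],[1,5,95,99]))
# silhouettes
f=grab('wrist'); im=f['image']; h=cv2.cvtColor(im,cv2.COLOR_RGB2HSV); rel()
for v in range(230,300,6):
    us=[u for u in range(200,315) if h[v,u,2]<85 and h[v,u,1]<90]
    if us:
        a,b=plane(f,us[0]-.5,v,.065),plane(f,us[-1]+.5,v,.065); mm=(a+b)/2-np.array([.4594,.1753,0]); print(v,us[0],us[-1],'ax %.1f lat %.1f w %.1f'%(mm@BX*1e3,mm@BL*1e3,np.linalg.norm(a-b)*1e3))
# rear (nipple-side) edge of case
E
```

```text
2224 [ 1.000e-04 -5.300e-03  1.500e-03 -1.169e-01]
axial range [0.00956771 0.01300352 0.04718607 0.04992914]
t 8.95 axial 31.1 lat 0.9 dz 1.4 mm F ax/lat/z -0.0 -0.4 -0.2 M [-0.01 -0.04 -0.02] grip 68.3 yaw -96.49 tilt [-0.001 -1.     0.001]
230 228 288 ax 18.4 lat 0.0 w 31.3
236 223 294 ax 21.8 lat 0.3 w 37.2
242 220 296 ax 25.3 lat 0.0 w 40.1
248 220 296 ax 28.8 lat 0.0 w 40.4
254 221 296 ax 32.4 lat 0.3 w 40.2
260 221 296 ax 36.0 lat 0.3 w 40.5
266 222 295 ax 39.7 lat 0.3 w 39.7
272 220 297 ax 43.4 lat 0.3 w 42.2
278 219 297 ax 47.2 lat 0.0 w 43.0
284 220 297 ax 51.1 lat 0.3 w 42.8
290 221 295 ax 55.0 lat -0.0 w 41.5
296 224 292 ax 58.9 lat -0.0 w 38.5
```

Call:
jog_arm(
  motion=[
    [0.7, [0.002, 0.003, -0.0004], [0, 0, 0]],
    [0.6, [0, 0.003, 0], [0, 0, 0]],
    [0.54, [0, 0.0006, 0], [0, 0, 0]],
    [0.54, [0, 0, 0], [0, 0, 0]],
  ],
  force=25,
)

```text
clock: 9.28
tcp_pos: [0.4556, 0.1419, 0.0642]
orientation: [-1.154, 1.292, -1.291]
contact_force: [0.1, -0.4, -0.5]
grip_width: 0.0462
```

```bash
python3 - <<'E'
from h import *
rel()
f=grab('wrist'); cv2.imwrite('pics/w12.png',cv2.resize(f['image'][150:330,150:370,::-1],None,fx=3.3,fy=3.3,interpolation=cv2.INTER_CUBIC)); rel()
E
```

```text
t 9.28 axial 33.6 lat 0.0 dz -5.8 mm F ax/lat/z 0.3 0.1 -0.5 M [ 0.01 -0.   -0.02] grip 46.2 yaw -96.46 tilt [ 0.    -1.    -0.001]
t 9.33 axial 33.6 lat 0.1 dz -5.6 mm F ax/lat/z 0.1 0.6 0.9 M [0.02 0.02 0.01] grip 46.4 yaw -96.46 tilt [ 0. -1. -0.]
```

View pics/w12.png

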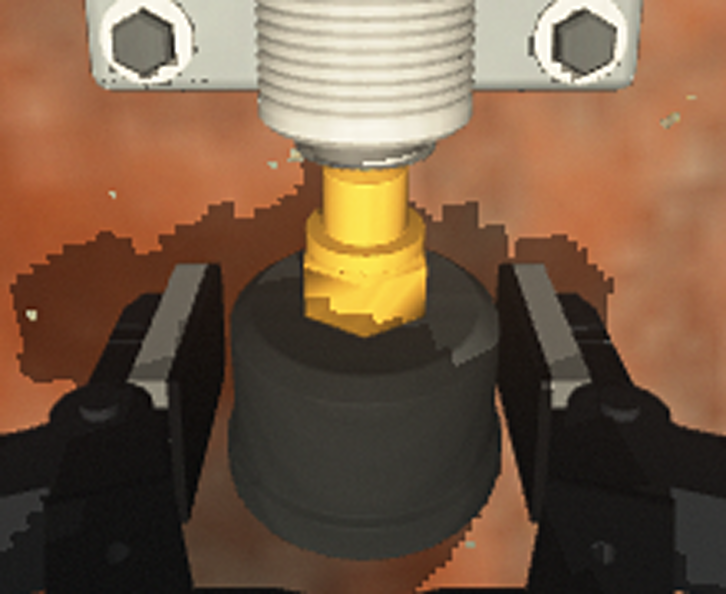

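Call:
jog_arm(
  motion=[
    [0.52, [0, 0, 0.0006], [0, 0, 0]],
    [0.5, [0, 0, 0], [0, 0, 0]],
    [0.49, [0, 0, 0], [0, 0, 0]],
  ],
)

```text
clock: 9.58
tcp_pos: [0.4565, 0.1417, 0.0647]
orientation: [-1.153, 1.292, -1.292]
contact_force: [0.2, -0.8, -0.0]
grip_width: 0.0422
```

```bash
python3 - <<'E'
from h import *
rel()
f=grab('wrist'); cv2.imwrite('pics/w13.png',cv2.resize(f['image'][150:330,150:370,::-1],None,fx=3.3,fy=3.3,interpolation=cv2.INTER_CUBIC)); rel()
E
```

```text
t 9.58 axial 33.8 lat 1.0 dz -5.3 mm F ax/lat/z 0.8 0.3 -0.0 M [0.13 0.03 0.02] grip 42.2 yaw -96.50 tilt [-0. -1.  0.]
t 9.63 axial 33.8 lat 1.0 dz -5.3 mm F ax/lat/z -0.6 0.0 -0.4 M [0.15 0.07 0.05] grip 42.4 yaw -96.49 tilt [-0. -1.  0.]
```

View pics/w13.png

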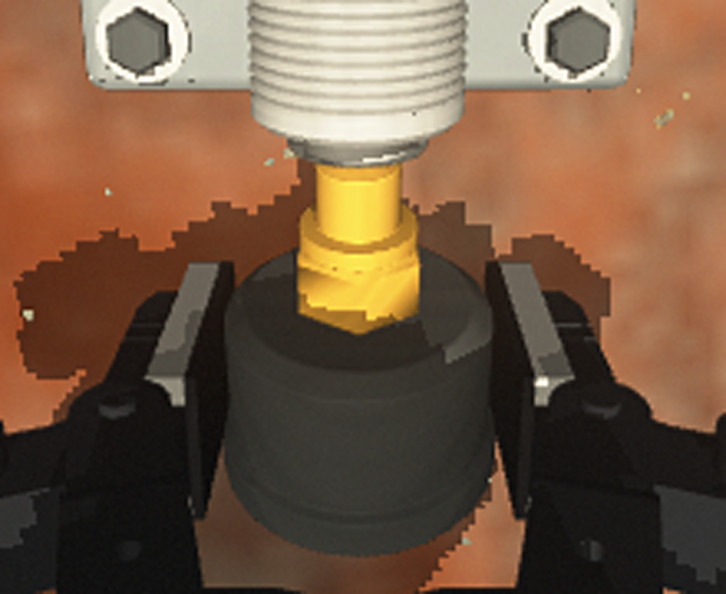

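Call:
jog_arm(
  motion=[
    [0.48, [0, 0, -0.0002], [0, 0, 0]],
    [0.475, [0, 0, 0], [0, 0, 0]],
  ],
)

```text
clock: 9.8
tcp_pos: [0.4565, 0.1417, 0.0648]
orientation: [-1.153, 1.292, -1.292]
contact_force: [0.3, 0.3, -0.2]
grip_width: 0.0409
```

```bash
python3 -c "
from h import *
rel()"
```

```text
t 9.8 axial 33.7 lat 0.9 dz -5.2 mm F ax/lat/z -0.3 0.3 -0.2 M [ 0.15 -0.07  0.03] grip 40.9 yaw -96.50 tilt [-0.    -1.     0.001]
```

Call:
jog_arm(
  motion=[
    [0.465, [0, 0, 0], [0, 0, 0]],
    [0.46, [0, 0, 0], [0, 0, 0]],
  ],
)

```text
clock: 9.97
tcp_pos: [0.4565, 0.1417, 0.0647]
orientation: [-1.153, 1.292, -1.292]
contact_force: [0.1, 0.7, 0.5]
grip_width: 0.0402
```

```bash
python3 -c "
from h import *
rel()"
```

```text
t 9.97 axial 33.7 lat 0.9 dz -5.3 mm F ax/lat/z -0.7 0.0 0.5 M [ 0.22 -0.03 -0.09] grip 40.2 yaw -96.50 tilt [-0. -1.  0.]
```

Call:
jog_arm(
  motion=[
    [0.45, [0, 0, 0], [0, 0, 0]],
    [0.44, [0, 0, 0], [0, 0, 0]],
    [0.44, [0, 0, 0], [0, 0, 0]],
  ],
)

```text
clock: 10.22
tcp_pos: [0.4565, 0.1417, 0.0647]
orientation: [-1.153, 1.292, -1.292]
contact_force: [0.8, 1.3, -0.2]
grip_width: 0.0399
```

```bash
python3 -c "
from h import *
rel()"
```

```text
t 10.22 axial 33.7 lat 0.9 dz -5.3 mm F ax/lat/z -1.4 0.6 -0.2 M [ 0.29 -0.11 -0.04] grip 39.9 yaw -96.50 tilt [-0. -1.  0.]
```

Call:
jog_arm(
  motion=[
    [0.42, [0, 0, 0], [0, 0, 0]],
    [0.42, [0.002, 0, 0], [0, 0, 0]],
    [0.42, [0.002, 0, 0], [0, 0, 0]],
    [0.42, [0.002, 0, 0], [0, 0, 0]],
    [0.42, [0.002, 0, 0], [0, 0, 0]],
  ],
  force=35,
)

```text
clock: 10.63
tcp_pos: [0.4557, 0.1349, 0.0648]
orientation: [-1.151, 1.292, -1.29]
contact_force: [1.0, 5.7, -0.9]
grip_width: 0.0395
```

```bash
python3 -c "
from h import *
rel()"
```

```text
t 10.63 axial 40.5 lat 0.9 dz -5.2 mm F ax/lat/z -5.8 0.3 -0.9 M [ 0.97 -0.19 -0.04] grip 39.5 yaw -96.43 tilt [-0.002 -1.     0.001]
```

Call:
jog_arm(
  motion=[
    [0.42, [0.002, 0, 0], [0, 0, 0]],
    [0.42, [0.002, 0, 0], [0, 0, 0]],
    [0.42, [0.002, 0, 0], [0, 0, 0]],
    [0.42, [0.002, 0, 0], [0, 0, 0]],
  ],
)

```text
clock: 10.97
tcp_pos: [0.4546, 0.1261, 0.0647]
orientation: [-1.153, 1.292, -1.291]
contact_force: [-0.2, 0.7, 0.7]
grip_width: 0.0394
```

```bash
python3 -c "
from h import *
rel()"
```

```text
t 10.97 axial 49.4 lat 0.8 dz -5.3 mm F ax/lat/z -0.7 -0.3 0.7 M [-0.03  0.01  0.01] grip 39.4 yaw -96.46 tilt [-0.001 -1.     0.   ]
```

Call:
jog_arm(
  motion=[
    [0.42, [0.003, 0, 0], [0, 0, 0]],
    [0.42, [0.003, 0, 0], [0, 0, 0]],
    [0.42, [0.003, 0, 0], [0, 0, 0]],
    [0.42, [0.003, 0, 0], [0, 0, 0]],
    [0.42, [0.004, 0, 0], [0, 0, 0]],
    [0.42, [0.006, 0, 0], [0, 0, 0]],
    [0.42, [0.006, 0, 0], [0, 0, 0]],
    [0.42, [0.006, 0, 0], [0, 0, 0]],
  ],
)

```text
clock: 11.63
tcp_pos: [0.4505, 0.091, 0.0646]
orientation: [-1.154, 1.292, -1.293]
contact_force: [-0.2, -0.7, -1.1]
grip_width: 0.0394
```

```bash
python3 - <<'E'
from h import *
rel()
f=grab('wrist','w14.png')
f=grab('side'); cv2.imwrite('pics/s14.png',cv2.resize(f['image'][200:300,160:280,::-1],None,fx=6,fy=6,interpolation=cv2.INTER_CUBIC)); rel()
E
```

```text
t 11.63 axial 84.8 lat 0.6 dz -5.4 mm F ax/lat/z 0.7 -0.1 -1.1 M [-0.06 -0.03  0.06] grip 39.4 yaw -96.52 tilt [ 0. -1. -0.]
t 11.73 axial 85.6 lat 0.6 dz -5.5 mm F ax/lat/z 0.8 -0.5 -0.9 M [-0.02  0.    0.03] grip 39.5 yaw -96.61 tilt [ 0.001 -1.    -0.001]
```

View pics/w14.png

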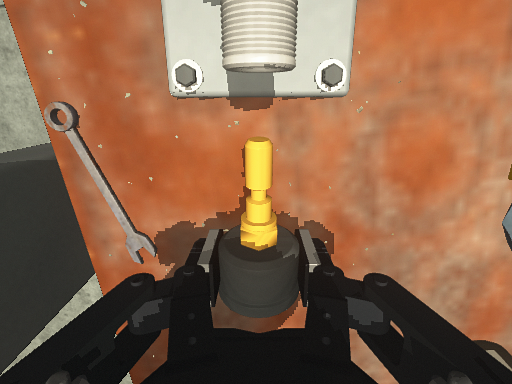

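View pics/s14.png

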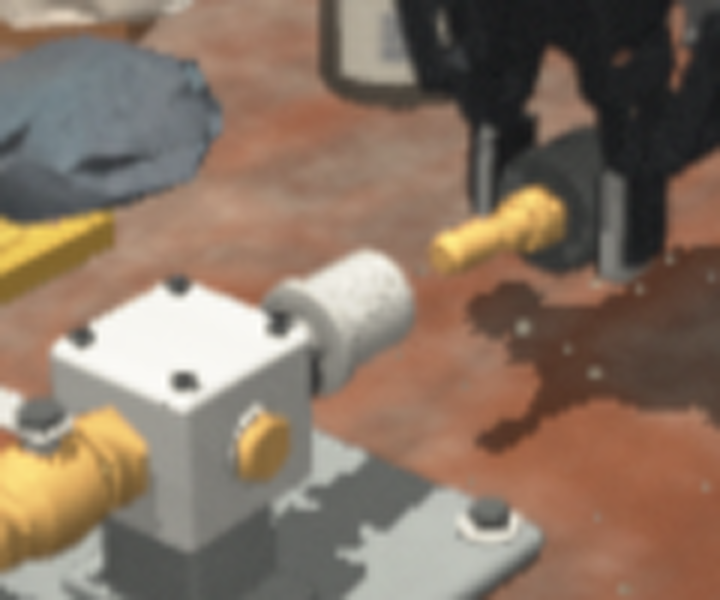

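```bash
python3 - <<'E'
from h import *
from scipy.optimize import least_squares
rel()
f=grab('wrist'); W=pts(f); im=f['image']
for (u,v,h) in ((258,66,.084),(258,70,.080)):
    d=plane(f,u,v,h)-np.array([.4602,.1753,h]); print('sleeve front axial %.1f'%(d@BX*1e3))
q=np.zeros(W.shape[:2],bool); q[5:66,225:292]=1
P=W[q&(W[...,2]>.078)]; print('sleeve pts axial 99%',np.percentile((P-np.array([.4602,.1753,0]))@BX,[50,95,98])*1e3)
o=r.get_obs(); Rm=R.from_rotvec(o['orientation']).as_matrix()
T=(W-o['tcp_pos'])@Rm   # tool frame
q=np.zeros(W.shape[:2],bool); q[135:195,243:275]=1
hs=cv2.cvtColor(im,cv2.COLOR_RGB2HSV); br=(hs[...,1]>120)&(hs[...,0]>18)&(hs[...,0]<35)&q
B=T[br]; B=B[np.isfinite(B).all(1)&(B[:,1]<.03)]
print('nipple',len(B),'x range',np.percentile(B[:,0],[1,99]))
s=least_squares(lambda p:np.hypot(B[:,2]-p[0]-p[1]*(B[:,0]+.05),B[:,1]-p[2]-p[3]*(B[:,0]+.05))-.006,[0,0,0,0],loss='soft_l1',f_scale=.002); print(np.round(s.x,4))
tp=[plane(f,258.5,137.5,.066)]; print('tip tool x',[(Rm.T@(t-o['tcp_pos']))[0] for t in tp])
E
```

```text
t 11.73 axial 85.6 lat 0.6 dz -5.5 mm F ax/lat/z 0.8 -0.5 -0.9 M [-0.02  0.    0.03] grip 39.5 yaw -96.61 tilt [ 0.001 -1.    -0.001]
sleeve front axial -2.9
sleeve front axial -2.0
sleeve pts axial 99% [-12.70136965  -4.34027849  -3.81751739]
nipple 1270 x range [-0.06050097 -0.03713856]
[-0.001  -0.0105 -0.0161  0.1314]
tip tool x [np.float64(-0.06088773951330179)]
```

```bash
python3 - <<'E'
from h import *
f=grab('wrist'); W=pts(f); im=f['image']
o=r.get_obs(); Rm=R.from_rotvec(o['orientation']).as_matrix()
T=(W-o['tcp_pos'])@Rm
for v in range(138,318,6):
    u=slice(254,263); print(v,np.round(np.nanmedian(T[v,u],axis=0)*1e3,1), 'z',round(np.nanmedian(W[v,u,2])*1e3,1))
g0=cv2.imread('pics/side0.png').astype(int); g1=grab('side')['image'][:,:,::-1].astype(int)
d=abs(g0-g1).sum(2)[240:270,203:232]; print('side diff on sleeve region: mean',d.mean(),'max',d.max()); 
for y in range(0,30,2): print(' '.join('%3d'%x for x in d[y,::1]))
E
```

```text
138 [-61.4  -5.5  -0.9] z 70.2
144 [-59.8 -11.3  -0.9] z 76.0
150 [-57.6 -12.4  -0.8] z 77.1
156 [-55.1 -12.1  -0.9] z 76.7
162 [-52.6 -11.9  -0.9] z 76.5
168 [-49.9 -11.5  -0.9] z 76.1
174 [-47.3 -11.2  -0.9] z 75.8
180 [-44.6 -10.9  -0.9] z 75.5
186 [-41.8 -10.5  -0.9] z 75.2
192 [-38.   -7.2  -0.9] z 71.9
198 [-35.2  -7.1  -0.9] z 71.7
204 [-33.1  -9.2  -0.9] z 73.8
210 [-30.4  -9.4  -0.9] z 74.1
216 [-27.3  -8.8  -0.9] z 73.5
222 [-24.4  -9.   -0.9] z 73.6
228 [-22.4 -10.9  -0.9] z 75.5
234 [-19.6 -11.2  -0.9] z 75.8
240 [-16.5 -11.1  -0.9] z 75.7
246 [-13.4 -10.8  -0.9] z 75.5
252 [-10.5 -11.3  -0.9] z 75.9
258 [-10.1 -15.6  -0.9] z 80.2
264 [ -8.9 -18.5  -0.9] z 83.2
270 [ -7.1 -20.3  -0.9] z 84.9
276 [ -4.2 -20.4  -0.9] z 85.0
282 [ -0.5 -19.6  -0.9] z 84.2
288 [  2.7 -19.5  -0.9] z 84.1
294 [  6.5 -18.7  -0.9] z 83.3
300 [  9.8 -18.6  -0.9] z 83.3
306 [ 13.1 -18.6  -0.9] z 83.2
312 [ 15.6 -19.6  -0.9] z 84.2
side diff on sleeve region: mean 18.351724137931033 max 237
  5   8   7   5   5   8   4   5   5   7   2   9  13  13   9  14   4   7  23  99 142 151 157 153 145 144 135 15
[... 929 characters left out ...]
 136
  5   5   6   6   7   9   5   4   3   3   3   7   5   7   4   5   4   4   6   6   7   5   6   7  10   6   4   7  10
  8   8  10   2   9   5   4   4   7   7   4   0   7   7   4   5   1   5   6   9   9  12   6   6   4   6   3   6   8
  7   8   5   5   6   5   6   7  11   2   6   8   6   3   6   6  10   9   8   8   2   4   6   4   8   3  10   6   9
  4   9   3   5   9   8   6   1   2   1   3   3   3   8   6   3   9   8   6   6  11   7   9   6   5  10  11   6   4
  2   7   8   5   8   6   5   6   5   1   4   3   6   7   3   7   6   8   3   2   4   6   6  10   7   6   8   7   5
  9   8   4  10   5   5   6   7   7   7   8   3   7   4   7   4   6   6   4   6   6   8   6   7   6   5   6   5  10
```

```bash
cat >> h.py <<'E'
def trayR(yaw=-77.4,p=-6.9): return yawR(yaw)@R.from_euler('z',p,degrees=True).as_matrix()
E
python3 - <<'E'
from h import *
plan([.455,.05,.13],yawR(-96.5),4)
plan([.494,-.247,.12],trayR(),12)
E
```

```text
rows 4 shift [0.01029, -0.01633, 0.00225] turn [-0.003, -0.002, -0.004] |v| 0.019433815197452547
rows 12 shift [0.02872, -0.00303, 0.00254] turn [0.095, -1.59, -0.571] |v| 0.02899265937499256
```

Call:
jog_arm(
  motion=[
    [0.42, [0.006, -0.01, 0.001], [0, 0, 0]],
    [0.42, [0.01, -0.015, 0.002], [0, 0, 0]],
    [0.42, [0.01, -0.016, 0.002], [0, 0, 0]],
    [0.42, [0.012, -0.014, 0.002], [0, 0, 0]],
    [0.42, [0.015, -0.008, 0.001], [0, 0, 0]],
    [0.42, [0.02, 0, 0], [0, -1, -0.5]],
    [0.42, [0.022, 0, 0], [0, -1, -0.5]],
    [0.42, [0.022, 0, 0], [0, -2, -0.5]],
  ],
)

```text
clock: 12.55
tcp_pos: [0.4465, -0.0258, 0.1285]
orientation: [-1.209, 1.228, -1.259]
contact_force: [0.2, 0.3, -0.7]
grip_width: 0.0395
```

```bash
python3 - <<'E'
from h import *
st()
plan([.494,-.247,.12],trayR(),10)
E
```

```text
clock 12.55
joints [ 0.3991  0.3355 -0.5779  2.1611  0.3141  0.7268 -0.4337]
tcp_pos [ 0.4465 -0.0258  0.1285]
orientation [-1.2095  1.2279 -1.259 ]
contact_force [ 0.2038  0.257  -0.6739]
moment [-0.0489 -0.0399 -0.028 ]
grip_width 0.0395
[[-0.042 -0.002  0.999]
 [-0.999 -0.026 -0.042]
 [ 0.026 -1.    -0.   ]]
rows 10 shift [0.02237, 0.0024, 0.00306] turn [0.112, -1.495, -0.535] |v| 0.022707593318200315
```

Call:
jog_arm(
  motion=[
    [0.42, [0.0224, 0.0024, 0.003], [0.1, -1.5, -0.54]],
    [0.42, [0.0224, 0.0024, 0.003], [0.1, -1.5, -0.54]],
    [0.42, [0.0224, 0.0024, 0.003], [0.1, -1.5, -0.54]],
    [0.42, [0.0224, 0.0024, 0.003], [0.1, -1.5, -0.54]],
    [0.42, [0.0224, 0.0024, 0.003], [0.1, -1.5, -0.54]],
    [0.42, [0.0224, 0.0024, 0.003], [0.1, -1.5, -0.54]],
    [0.42, [0.0224, 0.0024, 0.003], [0.1, -1.5, -0.54]],
    [0.42, [0.0224, 0.0024, 0.003], [0.1, -1.5, -0.54]],
    [0.42, [0.0224, 0.0024, 0.003], [0.1, -1.5, -0.54]],
    [0.42, [0.018, 0.0024, 0.003], [0.1, -1.5, -0.5]],
  ],
)

```text
clock: 13.38
tcp_pos: [0.4925, -0.2442, 0.1191]
orientation: [-1.384, 0.979, -1.135]
contact_force: [0.0, 0.1, -1.7]
grip_width: 0.0394
```

Call:
jog_arm(
  motion=[
    [0.42, [0, 0, 0], [0, 0, 0]],
    [0.42, [0, 0, 0], [0, 0, 0]],
  ],
)

```text
clock: 13.55
tcp_pos: [0.4923, -0.243, 0.1189]
orientation: [-1.382, 0.981, -1.136]
contact_force: [0.2, 0.1, -0.5]
grip_width: 0.0393
```

```bash
python3 - <<'E'
from h import *
st()
plan([.494,-.247,.12],trayR(),1)
f=grab('wrist','w15.png'); np.save('w15.npy',pts(f))
E
```

```text
clock 13.55
joints [ 0.6789  0.4561 -0.4884  1.9957  0.4775  0.7437  0.1007]
tcp_pos [ 0.4923 -0.243   0.1189]
orientation [-1.3825  0.9812 -1.1356]
contact_force [ 0.1835  0.0559 -0.5062]
moment [0.1995 0.0436 0.0061]
grip_width 0.0393
[[ 0.214  0.023  0.977]
 [-0.97  -0.117  0.215]
 [ 0.119 -0.993 -0.003]]
rows 1 shift [0.00441, -0.00062, 0.00083] turn [0.174, -0.14, -0.071] |v| 0.0045260597559330165
```

View pics/w15.png

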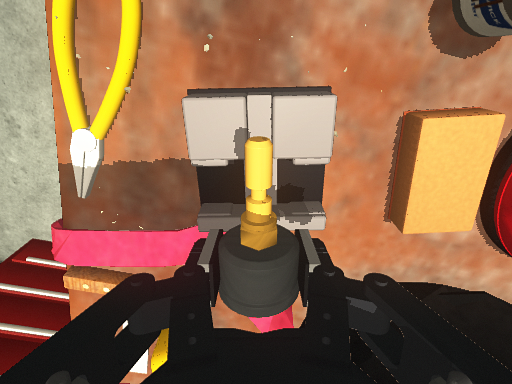

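```bash
python3 - <<'E'
from h import *
im=cv2.imread('pics/w15.png'); cv2.imwrite('pics/w15z.png',cv2.resize(im[80:240,175:345],None,fx=4.5,fy=3.7,interpolation=cv2.INTER_CUBIC))
E
```

```text
(no output)
```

View pics/w15z.png

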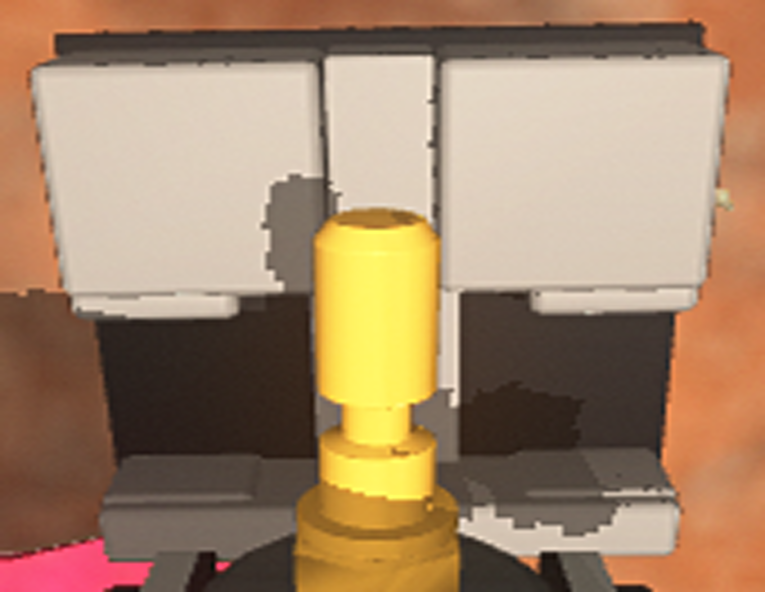

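```bash
python3 - <<'E'
from h import *
f=grab('wrist'); 
c=np.array([.4943,-.247]); d=np.array([.218,-.976]); n=np.array([.976,.218])
def Z(x,y,h):
    p=plane(f,175+x/4.5-.4,80+y/3.7-.4,h)[:2]-c; return np.round([p@d*1e3,p@n*1e3],1)
print('outer left',Z(35,70,.03),Z(72,312,.03),'right',Z(728,58,.03),Z(697,305,.03))
print('slot L',Z(320,62,.03),Z(325,180,.03),'R',Z(440,60,.03),Z(440,285,.03))
print('block -x',Z(60,68,.03),Z(300,63,.03),Z(460,61,.03),Z(710,56,.03))
print('cut -x',Z(80,315,.03),Z(230,312,.03),Z(535,310,.03),Z(690,305,.03))
print('wall',Z(110,503,.03),Z(678,500,.03),'foot z3',Z(120,457,.003),Z(660,452,.003),'wall outer',Z(110,555,.03),Z(675,553,.03))
print('tip now',Z(377,222,.12))
o=r.get_obs(); print((o['tcp_pos'][:2]-c)@np.c_[d,n]*1e3)
W=pts(f); Rm=R.from_rotvec(o['orientation']).as_matrix()
for v in range(138,320,12):
    u=slice(254,263); print(v,np.round(np.nanmedian(W[v,u],axis=0)*1e3,1))
E
```

```text
outer left [-73.  -54.7] [-24.9 -53.9] right [-75.1  52. ] [-26.5  52.3]
slot L [-74.5 -10.7] [-52.3 -10.3] R [-74.8   7.8] [-30.8   8.7]
block -x [-73.4 -50.8] [-74.3 -13.7] [-74.6  10.9] [-75.5  49.2]
cut -x [-24.3 -52.6] [-24.9 -27. ] [-25.4  24.9] [-26.5  51.1]
wall [ 20.6 -51.4] [19.7 53.5] foot z3 [ 23.1 -54.9] [21.6 55.8] wall outer [ 34.4 -52.7] [33.7 54.3]
tip now [-67.8  -1.5]
[-5.88602819 -0.97351591]
138 [ 477.9 -181.   118.1]
150 [ 478.6 -184.2  124.8]
162 [ 479.7 -189.2  124.7]
174 [ 480.8 -194.3  124.7]
186 [ 482.  -199.7  124.2]
198 [ 483.4 -206.4  121.9]
210 [ 484.5 -211.2  124.4]
222 [ 485.9 -216.8  124.8]
234 [ 486.7 -221.2  127.6]
246 [ 488.  -227.3  128.3]
258 [ 488.8 -229.9  133.7]
270 [ 489.2 -232.3  138.4]
282 [ 490.6 -238.3  138.6]
294 [ 492.2 -245.5  138.3]
306 [ 493.6 -251.9  139.3]
318 [ 514.3 -346.2   62.2]
```

```bash
python3 - <<'E'
from h import *
plan([.4932,-.2443,.060],trayR(-76.9),5)
E
```

```text
rows 5 shift [-0.00081, 0.01178, 0.00012] turn [0.046, -0.1, -0.019] |v| 0.011804014693373418
```

Call:
jog_arm(
  motion=[
    [0.42, [-0.0008, 0.0118, 0.0001], [0, -0.1, 0]],
    [0.42, [-0.0008, 0.0118, 0.0001], [0, -0.1, 0]],
    [0.42, [-0.0008, 0.0118, 0.0001], [0, -0.1, 0]],
    [0.42, [-0.0008, 0.0118, 0.0001], [0, -0.1, 0]],
    [0.42, [-0.0008, 0.0118, 0.0001], [0, -0.1, 0]],
    [0.42, [0, 0, 0], [0, 0, 0]],
    [0.42, [0, 0, 0], [0, 0, 0]],
  ],
)

```text
clock: 14.23
tcp_pos: [0.4925, -0.2452, 0.0588]
orientation: [-1.388, 0.975, -1.126]
contact_force: [-0.4, 0.5, -1.1]
grip_width: 0.0393
```

```bash
python3 - <<'E'
from h import *
st()
f=grab('wrist','w16.png'); np.save('w16.npy',pts(f))
cv2.imwrite('pics/w16z.png',cv2.resize(f['image'][90:290,150:370,::-1],None,fx=3.5,fy=3,interpolation=cv2.INTER_CUBIC))
E
```

```text
clock 14.2333
joints [ 0.6326  0.5492 -0.4314  2.0231  0.5696  0.638   0.0258]
tcp_pos [ 0.4925 -0.2452  0.0588]
orientation [-1.3882  0.9752 -1.1258]
contact_force [-0.3663  0.4819 -1.0735]
moment [0.1555 0.0128 0.0021]
grip_width 0.0393
[[ 0.225  0.021  0.974]
 [-0.967 -0.116  0.226]
 [ 0.118 -0.993 -0.006]]
```

View pics/w16z.png

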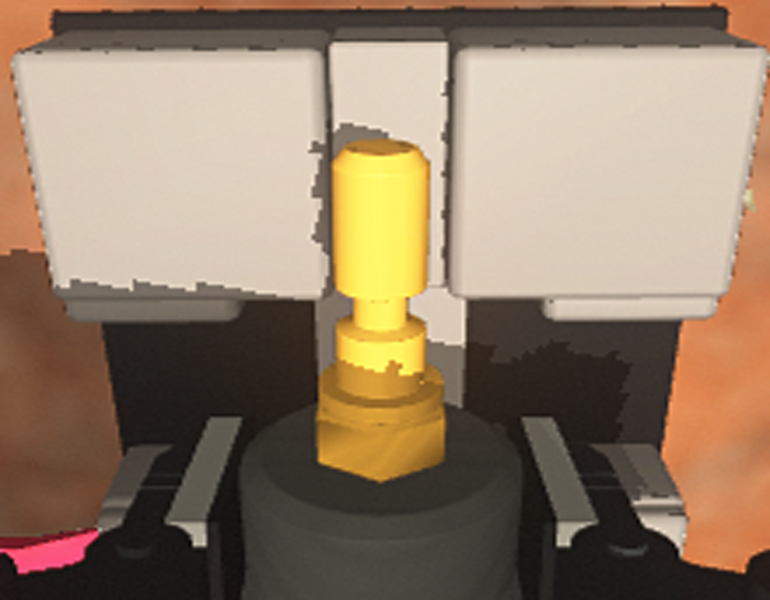

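```bash
python3 - <<'E'
from h import *
f=grab('wrist'); 
c=np.array([.4943,-.247]); a=np.radians(-76.9); d=np.array([np.cos(a),np.sin(a)]); n=np.array([-d[1],d[0]])
def Z(x,y,h):
    p=plane(f,150+x/3.5-.4,90+y/3-.4,h)[:2]-c; return np.round([p@d*1e3,p@n*1e3],1)
print('slot L',Z(325,48,.03),Z(330,290,.03),'R',Z(449,46,.03),Z(449,290,.03))
print('outer',Z(15,60,.03),Z(67,312,.03),Z(768,55,.03),Z(717,308,.03))
print('block -x',Z(30,50,.03),Z(310,46,.03),Z(470,45,.03),Z(750,45,.03))
print('cut -x',Z(75,320,.03),Z(230,318,.03),Z(550,317,.03),Z(710,316,.03))
print('wall foot z3',Z(130,445,.003),Z(660,443,.003))
print('nipple',Z(333,180,.059),Z(430,180,.059),Z(333,280,.059),Z(430,280,.059),'tip',Z(381,147,.062))
o=r.get_obs(); print('tcp',(o['tcp_pos'][:2]-c)@np.c_[d,n]*1e3, o['tcp_pos'])
E
```

```text
slot L [-73.2  -9.4] [-29.2  -9.7] R [-73.6   8.2] [-29.3   9.4]
outer [-71.3 -53.8] [-24.6 -52.6] [-72.1  53.6] [-25.6  52.9]
block -x [-72.9 -51.4] [-73.6 -11.5] [-73.7  11.2] [-73.7  50.8]
cut -x [-22.9 -51.5] [-23.4 -26.1] [-23.7  26. ] [-23.9  52. ]
wall foot z3 [ 24.3 -54. ] [23.5 56.2]
nipple [-59.4  -7.1] [-59.4   4.6] [-43.9  -7.4] [-44.    4.9] tip [-64.9  -1.3]
tcp [-1.58425783 -0.47249564] [ 0.49348073 -0.24556406  0.06020276]
```

```bash
python3 - <<'E'
from h import *
plan([.4948,-.2473,.042],trayR(-76.9),3)
E
```

```text
rows 3 shift [-7e-05, 0.0061, 0.00031] turn [0.069, -0.014, -0.012] |v| 0.0061109625139349226
```

Call:
jog_arm(
  motion=[
    [0.42, [0, 0.006, 0.0003], [0, 0, 0]],
    [0.42, [0, 0.006, 0.0003], [0, 0, 0]],
    [0.42, [0, 0.006, 0.0003], [0, 0, 0]],
    [0.42, [0, 0, 0], [0, 0, 0]],
    [0.42, [0, 0, 0], [0, 0, 0]],
  ],
)

```text
clock: 14.75
tcp_pos: [0.4941, -0.2475, 0.0417]
orientation: [-1.388, 0.974, -1.127]
contact_force: [-0.6, 0.0, -0.3]
grip_width: 0.0394
```

```bash
python3 - <<'E'
from h import *
f=grab('wrist'); st()
cv2.imwrite('pics/w17z.png',cv2.resize(f['image'][90:290,150:370,::-1],None,fx=3.5,fy=3,interpolation=cv2.INTER_CUBIC))
plan([.4948,-.2473,.032],trayR(-76.9),3)
E
```

```text
clock 14.8
joints [ 6.1830e-01  5.7810e-01 -4.1100e-01  2.0247e+00  5.9700e-01  6.0760e-01
  2.0000e-03]
tcp_pos [ 0.4943 -0.2475  0.042 ]
orientation [-1.3874  0.9738 -1.1275]
contact_force [ 0.3167  0.2598 -2.179 ]
moment [ 0.1286  0.0173 -0.018 ]
grip_width 0.0394
[[ 0.224  0.023  0.974]
 [-0.967 -0.117  0.225]
 [ 0.119 -0.993 -0.004]]
rows 3 shift [-0.00042, 0.0033, 0.00017] turn [0.082, -0.015, -0.019] |v| 0.003330133782467443
```

View pics/w17z.png

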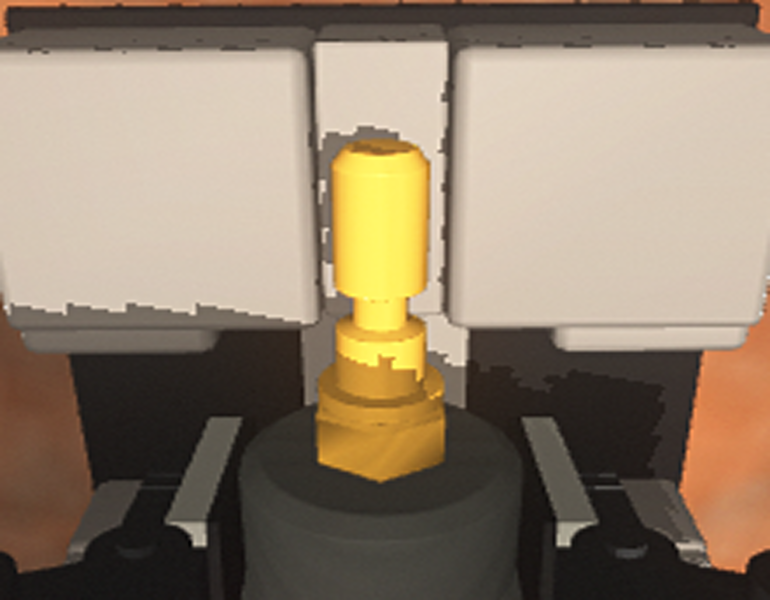

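Call:
jog_arm(
  motion=[
    [0.42, [-0.0004, 0.0033, 0.0001], [0, 0, 0]],
    [0.42, [-0.0004, 0.0033, 0.0001], [0, 0, 0]],
    [0.42, [-0.0003, 0.0025, 0], [0, 0, 0]],
    [0.42, [0, 0, 0], [0, 0, 0]],
  ],
)

```text
clock: 15.13
tcp_pos: [0.4942, -0.2474, 0.0324]
orientation: [-1.388, 0.974, -1.127]
contact_force: [-0.4, 0.1, -1.0]
grip_width: 0.0393
```

```bash
python3 - <<'E'
from h import *
f=grab('wrist'); st()
cv2.imwrite('pics/w18z.png',cv2.resize(f['image'][90:290,150:370,::-1],None,fx=3.5,fy=3,interpolation=cv2.INTER_CUBIC))
plan([.4948,-.2473,.031],trayR(-76.9),1)
E
```

```text
clock 15.1833
joints [ 0.6088  0.593  -0.3996  2.0274  0.6116  0.5911 -0.0126]
tcp_pos [ 0.4943 -0.2474  0.0326]
orientation [-1.3876  0.9741 -1.1274]
contact_force [ 0.1777 -0.3857 -0.9741]
moment [0.1281 0.0863 0.0029]
grip_width 0.0394
[[ 0.224  0.023  0.974]
 [-0.967 -0.117  0.225]
 [ 0.119 -0.993 -0.004]]
rows 1 shift [-0.00021, 0.00163, 0.00048] turn [0.261, -0.048, -0.062] |v| 0.0017123988867196421
```

View pics/w18z.png

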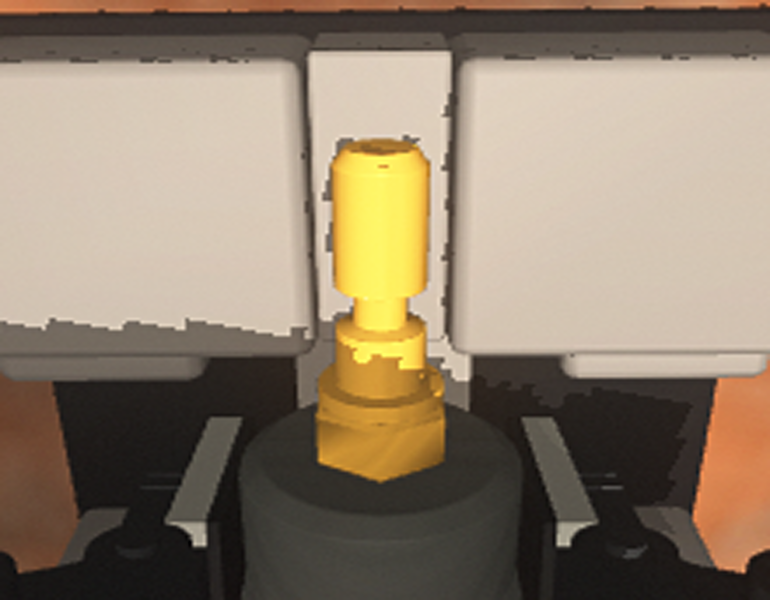

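Centred and about 2–3 mm above the seat. Lowering in fine steps.

Call:
jog_arm(
  motion=[
    [0.42, [-0.0001, 0.001, 0], [0, 0, 0]],
    [0.42, [-0.0001, 0.001, 0], [0, 0, 0]],
    [0.42, [0, 0, 0], [0, 0, 0]],
  ],
)

```text
clock: 15.43
tcp_pos: [0.4946, -0.2475, 0.0309]
orientation: [-1.387, 0.974, -1.128]
contact_force: [-1.0, 0.0, -1.5]
grip_width: 0.0396
```

```bash
python3 - <<'E'
from h import *
rel(); print(r.get_obs()['tcp_pos'])
E
```

```text
t 15.43 axial 416.2 lat 82.7 dz -39.1 mm F ax/lat/z 0.1 -1.0 -1.5 M [ 0.19  0.05 -0.03] grip 39.6 yaw -76.95 tilt [ 0.119 -0.993 -0.004]
[ 0.4945726  -0.2475428   0.03090947]
```

Call:
jog_arm(
  motion=[
    [0.42, [-0.0001, 0.0007, 0], [0, 0, 0]],
    [0.42, [-0.0001, 0.0007, 0], [0, 0, 0]],
    [0.42, [0, 0, 0], [0, 0, 0]],
  ],
)

```text
clock: 15.68
tcp_pos: [0.4947, -0.2477, 0.0305]
orientation: [-1.388, 0.973, -1.129]
contact_force: [-3.0, 1.4, 7.3]
grip_width: 0.0393
```

```bash
python3 - <<'E'
from h import *
rel(); print(r.get_obs()['tcp_pos'])
E
```

```text
t 15.68 axial 416.3 lat 82.9 dz -39.5 mm F ax/lat/z -1.1 -3.2 7.3 M [ 0.14  0.64 -0.09] grip 39.3 yaw -76.96 tilt [ 0.12  -0.993 -0.004]
[ 0.49469537 -0.24767311  0.03047119]
```

Call:
jog_arm(
  motion=[
    [0.42, [0, -0.0007, -0.0003], [0, 0, 0]],
    [0.45, [0, 0, 0], [0, 0, 0]],
    [0.48, [0, 0, 0], [0, 0, 0]],
    [0.52, [0, 0, 0], [0, 0, 0]],
    [0.56, [0, 0, 0], [0, 0, 0]],
    [0.6, [0, 0, 0], [0, 0, 0]],
  ],
  force=20,
)

```text
clock: 16.18
tcp_pos: [0.4943, -0.2475, 0.0302]
orientation: [-1.387, 0.974, -1.128]
contact_force: [-0.9, -0.5, 0.0]
grip_width: 0.0513
```

```bash
python3 - <<'E'
from h import *
f=grab('wrist'); st()
cv2.imwrite('pics/w19z.png',cv2.resize(f['image'][90:310,150:370,::-1],None,fx=3.5,fy=2.7,interpolation=cv2.INTER_CUBIC))
E
```

```text
clock 16.2333
joints [ 0.6065  0.5967 -0.3963  2.0287  0.6159  0.5858 -0.0169]
tcp_pos [ 0.4942 -0.2475  0.0302]
orientation [-1.3873  0.9737 -1.1278]
contact_force [ 0.121  -0.2661 -0.2198]
moment [ 0.1537 -0.0198  0.0076]
grip_width 0.051
[[ 0.224  0.023  0.974]
 [-0.967 -0.117  0.225]
 [ 0.119 -0.993 -0.004]]
```

View pics/w19z.png

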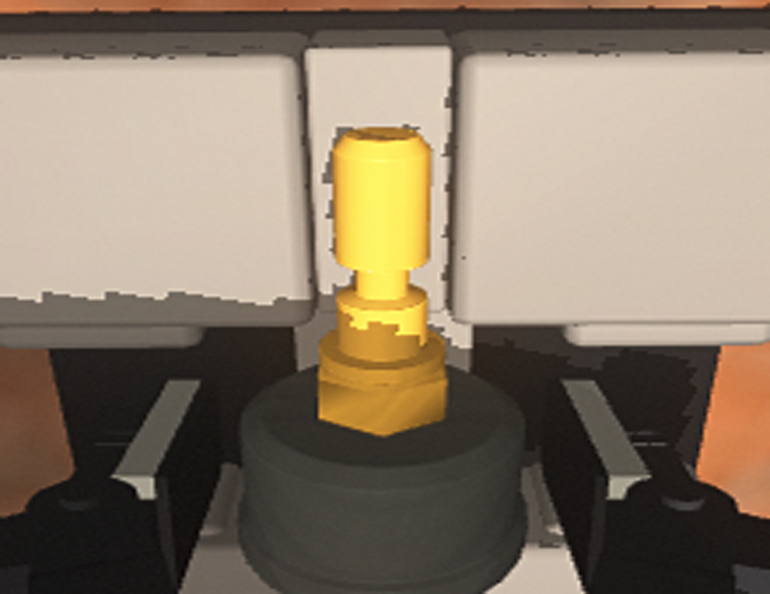

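Call:
jog_arm(
  motion=[
    [0.75, [0, 0, 0], [0, 0, 0]],
    [0.75, [0, 0, 0], [0, 0, 0]],
    [0.75, [0, -0.008, 0], [0, 0, 0]],
    [0.75, [0, -0.015, 0], [0, 0, 0]],
    [0.75, [0, -0.025, 0], [0, 0, 0]],
    [0.75, [0, -0.03, 0], [0, 0, 0]],
    [0.75, [0, -0.03, 0], [0, 0, 0]],
    [0.75, [0, -0.03, 0], [0, 0, 0]],
    [0.75, [0, -0.02, 0], [0, 0, 0]],
    [0.75, [0, 0, 0], [0, 0, 0]],
  ],
)

```text
clock: 17.07
tcp_pos: [0.4932, -0.2288, 0.1924]
orientation: [-1.385, 0.966, -1.134]
contact_force: [0.6, -0.3, -0.0]
grip_width: 0.0643
```

```bash
python3 - <<'E'
from h import *
rel()
f=grab('wrist','w20.png')
f=grab('side','s20.png'); f=grab('top','t20.png')
E
```

```text
t 17.07 axial 397.7 lat 79.3 dz 122.4 mm F ax/lat/z 0.3 0.6 -0.0 M [ 0.12 -0.02 -0.01] grip 64.3 yaw -76.94 tilt [ 0.124 -0.992  0.003]
```

View pics/w20.png

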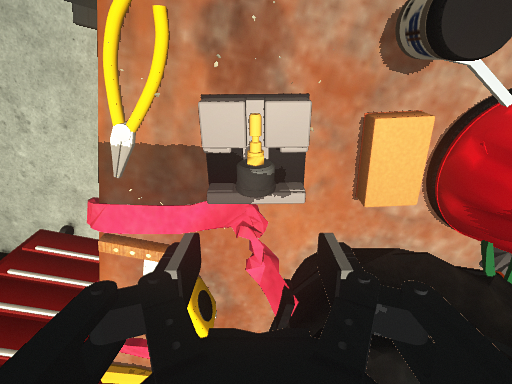

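View pics/s20.png

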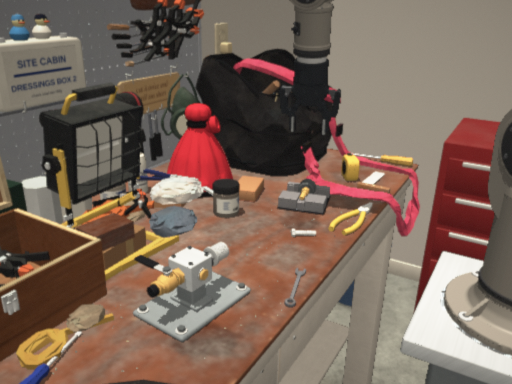

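View pics/t20.png

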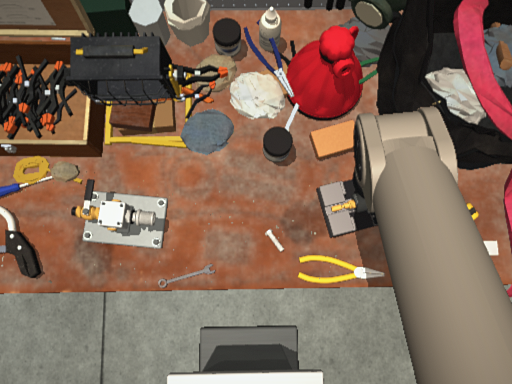

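```bash
python3 - <<'E'
from h import *
f=grab('wrist'); W=pts(f)
for v in range(112,196,6): print(v,np.round(np.nanmedian(W[v,253:259],axis=0)*1e3,1))
rel()
for cmr,boxes in (('side',{'sleeve':(240,262,200,227),'bolt':(228,240,288,320),'jar':(176,218,210,243),'sanding':(174,205,240,266)}),('top',{'sleeve':(205,235,132,152),'bolt':(226,254,262,286),'jar':(124,166,260,296),'sanding':(118,160,306,350)})):
    a=cv2.imread(f'pics/{cmr}0.png').astype(int); b=grab(cmr)['image'][:,:,::-1].astype(int)
    for k,(v0,v1,u0,u1) in boxes.items(): d=abs(a-b).sum(2)[v0:v1,u0:u1]; print(cmr,k,'mean %.1f frac>60 %.3f'%(d.mean(),(d>60).mean()))
E
```

```text
112 [ 475.6 -185.1   24.6]
118 [ 476.6 -189.    34.3]
124 [ 477.8 -194.2   35.5]
130 [ 479.1 -199.9   34.8]
136 [ 480.4 -205.5   35. ]
142 [ 482.  -213.    28.8]
148 [ 483.  -216.9   35.7]
154 [ 484.4 -223.2   34.7]
160 [ 485.5 -227.9   38.5]
166 [ 486.9 -234.2   38.2]
172 [ 487.7 -236.7   47.7]
178 [ 488.9 -242.1   50. ]
184 [ 490.2 -248.    50.1]
190 [ 491.7 -254.4   50.3]
t 17.27 axial 398.3 lat 75.9 dz 116.4 mm F ax/lat/z -0.1 0.3 0.2 M [0.1  0.02 0.03] grip 64.0 yaw -76.96 tilt [ 0.119 -0.993 -0.005]
side sleeve mean 9.3 frac>60 0.025
side bolt mean 5.2 frac>60 0.000
side jar mean 4.7 frac>60 0.000
side sanding mean 5.2 frac>60 0.000
top sleeve mean 8.6 frac>60 0.000
top bolt mean 6.3 frac>60 0.000
top jar mean 4.8 frac>60 0.000
top sanding mean 6.6 frac>60 0.000
```

```bash
python3 -c "
from h import *
print(r.hand_in()); rel()"
```

```text
the job is handed in; nothing more can be done
None
the job is handed in; nothing more can be done
```

The gauge is unplugged and lying in its tray with the nipple in the slot. The job was handed in at about 17.5 s of the 56 s allowed; no verdict is reported.

**What I did**
- I drew the sleeve back to its stop with a sensed pull of at most about 15 N (limit about 21 N). The side camera's depth showed the gauge about 8.4 mm farther out and sagging.
- I released the sleeve and gripped the case with under 1.5 N on the tool. I then pulled it straight out, with about 6 N along the axis and under 1 N sideways or vertically at each reading.
- I levelled the gauge, lowered it into the tray and withdrew the arm clear of it.

**What the last checks showed**
- **Sleeve:** the side and top pictures match the start pictures over the sleeve to image noise, so it has snapped fully home.
- **Gauge:** the case top is about 50 mm above the bench, which puts the axis near 30 mm (29.5 expected). The nipple is level and inside the slot.
- **Bystanders:** jar, sanding block and bolt are unchanged in both views.

**What disagreed or was higher than intended**
- The wrist camera's single reading of the sleeve front came out 2–3 mm behind the mouth. It had read about 1.5 mm behind with the sleeve home at the start, so I relied on the picture comparison instead.
- The sleeve was pressed down with about 8 N for a moment at the start of the pull; I corrected it.
- Setting the gauge down reached about 9 N on the tray before I eased off and opened the gripper.

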